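Lock out the bench mill

ROBOT

A 7-joint arm with a two-finger parallel gripper is mounted at the origin on a cart in front of the work surface, level with it; the furniture and walls round the work are solid. World frame = base frame: x ahead of the robot, y to its left, z up, the work surface at z = 0. Lengths are in mm, angles in rad, forces in N, time in s.
With the tool pointing down it reaches from about 425 to 950 mm from the base axis. Payload 16.7 kg.
Tool frame: the origin (TCP) lies midway between the tips of the shut fingers; the grasp point (between the pads) lies 19 mm behind it; y points along the fingers, x is the direction in which the jaws open and shut, and the axes are right-handed (so a half turn about y gives the same grasp; the last joint's range is limited). The gripper opens to 94 mm and grips with 3 to 60 N. Pads are 16 mm wide; open, the fingers measure 119 mm over their backs; the gripper's body (75 mm by 177 mm) begins 78 mm behind the grasp point.
Start: joints at [-1.252, 0.426, 0.074, 1.606, -0.034, 1.111, -0.067], TCP at [304.371, 602.439, 205.467] pointing down, gripper open.
Joint ranges: [-2.85, 2.85], [-0.5, 2.14], [-1.23, 1.37], [0.21, 2.46], [-1.02, 4.16], [0.16, 2.05], [-2.73, 2.73]. Speed limits (rad/s): [1.89, 1.89, 2.39, 2.39, 3.01, 3.01, 3.01].

INTERFACE

Orientations are given as a unit quaternion [x, y, z, w].
In Python, from rig import arm, cams, job gives the robot as it stands. The module is installed in compiled form; this text tells all that it offers.
- The arm moves only by the shell command python3 -m crank 'ROWS' [FORCE]. ROWS is text: rows parted by semicolons, each of 5 numbers parted by spaces: the shift along the tool's x, y, z as a fraction of full scale, then the turn about the tool's y as a fraction of full scale, then the opening in per cent of the stroke, from 0 (shut) to 100 (fully open). A call has 1 to 10 rows; each row is the pose to reach, as a shift and turn from the pose commanded when the call began, along the tool's axes at that moment, turning the shorter way round; what a row does not reach only later rows make up. Full scale, the value 1, is 0.75 m for a shift and 180 degrees for a turn. A row lasts 1/12 s, in which the tool goes at most 41.7 mm and 7.16 degrees, less where a joint would pass 70% of its speed; a pose out of reach is approached as far as the arm can. A call with a number of a shift or a turn outside -1 to 1 is refused whole. A call with a gripper value outside its range is refused whole. The fingers move at their own pace and stop on an object; FORCE is the grip in N (left out, the last holds). Time passes only in rows, so rows that repeat a pose let the fingers close. It gives the time, the measured TCP pose, the force and the opening at its end, in the units of the state.
- arm.state(): the state, without advancing time (a new reading comes with each control period).
- cams.capture(name): name is "scene" or "top" or "wrist"; returns a dict with "color" (400x640x3 uint8, red, green, blue), "range_z" (400x640 float32, mm along the optical axis (not along the pixel's ray), 0 where there is no reading), "fx", "fy", "cx", "cy" (pixels), "rvec" (rotation vector, rad) and "tvec" (3), from world to camera coordinates, as OpenCV has them. Camera axes: x right, y down, z forward; pixel columns grow to the right and rows downward; lengths in mm; the calibration is good to about 2 mm. A picture is of the moment at which its call begins.
- job.job_done(): hands the job in, once; it reports no verdict.
Trained networks look in the newest picture that a camera, given by its name, has taken for a name from the list of things; names that differ only in an ending like _2 or _b are one class to them, and where a whole thing is asked for, a point or a joint stands for the part that bears it (a point fixed in the world has none). Each returns a list of dicts, best first, with "confidence" (0 to 1); they miss things now and then, are a little off and sometimes report something else, mostly with a low value. They report only what shows in the picture. A call takes as long as a camera call.
- cams.find_in(camera, label): "extent" ([centre column, centre row, width, height] in pixels, round what is visible of it).
- cams.regions_of(camera, label): "region" (400x640 bool, what is visible of it) and "extent" ([centre column, centre row, width, height] in pixels, round what is visible of it).
- cams.mark_of(camera, label): "at" ([column, row] in pixels: a listed point, or the origin of a listed thing).
The state is a dict: "t": time; "joints": joint angles; "qd": joint speeds; "tau": joint torques, N m; "tool_pos": TCP position; "tcp_rot": TCP orientation; "wrist_force": force on the tool from outside, world axes, zero at the start; "torque": the same for the moment, N m; "opening": finger opening in mm.
Only numpy, scipy, OpenCV 4.12 (cv2) and the standard library are available. Lean on these libraries where they do the work, as an engineer would, in place of code of your own. Each camera call takes 0.05 s, during which the arm holds its last target.

TASK

Lock the bench mill so that it can be cleaned: turn its flywheel until the white engraved line faces the yellow pointer, then lift the red ball-lock pin out of its blue keeper, regrasp it by the handle so that both side buttons are squeezed in, slide it fully home through the bracket and the flywheel, and let go so that the balls lock it there. Leave the flask, the funnel and the blue-capped bottle where they stand.

Things in the scene. Friction and masses are not known exactly. Their poses are not given: they have to be found in the camera images.
- mill: bench mill, fixed to the bench. Origin: on the bench under the flywheel's centre. x runs along the axle, from the front into the mill; y to the mill's left, z up. Base plate 225 wide, 18 high, x = -31 to +97 mm. Behind the wheel (x over 33 mm) housing and hopper stay below z = 158 mm. Pointer on the right, lock bracket on the left
- wheel_centre (a point): flywheel's centre, in the mill's frame (0, 0, 115 mm). Upright wheel, 160 mm diameter, top at z = 195 mm; rim 22 mm wide (x = -11 to +11 mm), 20 mm deep, with flat side faces to pinch from above at the top and turn by. Inside it a solid 8 mm web with one brass-bushed lock hole, 15 mm, 45 mm from the centre
- pointer_tip (a point): tip of the fixed yellow pointer on the mill's right, at axle height, in the mill's frame (-6, -82.5, 115 mm)
- wheel_mark (a point): outer end of the white engraved line on the wheel's front face, 80 mm from the centre. The line is 3 mm wide and runs from the hub over web and rim, then across the rim. It lies opposite the lock hole
- flywheel (a joint): angle of the flywheel in rad about the mill's x; grows clockwise seen from the front (the rim's top moves to the mill's right, -y). At 0 (or 2 pi, a full turn) the line faces the pointer and the lock hole lines up with the bracket's bores. No stops; 3 to 4 N at the rim turns it, it stays where left; several strokes may be needed
- lock_bore (a point): mouth of the lock bracket's front bore, in the mill's frame (-22, 45, 115 mm). The bracket has two upright ears, 7 mm thick (x = -22 to -15 and +15 to +22 mm, y = 28 to 105, z = 93 to 137 mm), on either side of the wheel, joined by a post at y = 91 to 105 mm. The bore, 14 mm, runs through both along x; the pin goes in from the front towards +x
- pin_keeper: blue tray fixed to the bench, 167 x 78 mm. Origin: on the bench under the pin's buttons; x points along the lying pin to its nose. The handle lies in a close pocket (block from x = -41 to +57 mm, 35 mm high, level with the handle's top) and cannot be gripped there; the shank lies open above a 4 mm floor that ends at x = 126 mm with a 9 mm lip, its axis 19 mm above the bench
- pin_grip (a point): ball-lock pin, 144 mm, 0.12 to 0.2 kg; point on its axis midway between its buttons, x towards the nose. Red handle x = -26 to +44 mm, 28 wide, 30 high, flat sides; it lies level on the handle alone, axis 15 mm up. Black round buttons (18 mm) stand 4.5 mm out of both sides (37 over both); a grip of 10 N or more across them pushes them in. Fully home: mill frame (-74, 45, 115 mm)
- pin_shank (a point): point on the pin's axis, 78 mm from pin_grip towards the nose, same axes: middle of the bare shank (12 mm diameter) that can be gripped while it lies in the keeper. A 22 mm collar lies 44 to 52 mm from pin_grip; the shank ends at 118 mm, tapered over the last 12 mm. Fully home the collar's face meets the front ear
- pin_balls (a point): point on the pin's axis between its two locking balls, 102 mm from pin_grip, same axes. The balls stand 3 mm out of the shank's sides (18 mm over both) and cannot pass the bores unless the buttons are held in; when the buttons are let go they spring out. Fully home they are 6 mm behind the rear ear
- pin_button_l (a joint): travel of the pin's left button in m: 0 out (balls out), 0.004 fully pressed (balls drawn in); the right button moves with it
- flask_mid (a point): loose conical glass flask, 63 mm diameter at the foot, 106 high; the point is half-way up its axis
- funnel_mid (a point): loose white plastic funnel standing on its rim, 71 mm diameter, 82 high; the point is half-way up
- bottle_mid (a point): loose bottle with a blue cap, 49 mm diameter, 96 high; the point is half-way up

How it is judged (in metres and radians):
On the way:
1. the flywheel's line faces the pointer and the wheel stands still ((value of joint flywheel between -0.07 and 0.07 rad or value of joint flywheel between 6.213 and 6.353 rad) and velocity of joint flywheel between -0.1 and 0.1 rad/s), for 0.2 s.
At the end, for the whole second after the job is handed in: The white line faces the pointer within 4 degrees; the pin lies straight through both ears and the wheel, its collar within 4.5 mm of the front ear; its buttons are fully out again (balls out behind the rear ear); the pin is at rest and released ((value of joint flywheel between -0.07 and 0.07 rad or value of joint flywheel between 6.213 and 6.353 rad) and x of pin_grip in the frame of mill above -0.0785 m and y of pin_grip in the frame of mill between 0.038 and 0.052 m and z of pin_grip in the frame of mill between 0.106 and 0.122 m and angle between the x axis of pin_grip and the x axis of mill, either way round below 0.12 rad and value of joint pin_button_l below 0.001 m and linear speed of lock_pin below 0.02 m/s); the robot touches nothing.
It fails at once if the flask, the funnel or the bottle is pushed more than 25 mm or knocked over (distance of any of flask_mid, funnel_mid, bottle_mid from where it was at the start of the episode above 0.025 m).
It also fails if it takes over 72 s, if anything falls off the work surface, if the arm or the gripper's body presses on something with over 40 N, if the wrist force passes 120 N, or if a joint passes its speed limit or range.

## Working session

There is one attempt and no reset: what is moved stays moved. The work goes in short steps, Python scripts to look and compute and a shell command to move; the robot and the scene stay as the last step left them, time stands still between calls to the robot, and variables do not carry over. Pictures are saved under pics/ and viewed, and the job is handed in when it is done.

```bash
mkdir -p pics; ls
cat > h.py <<'E'
import numpy as np, cv2
from rig import arm, cams, job
from scipy.spatial.transform import Rotation as R
def cap(n,fn=None):
    c=cams.capture(n)
    if fn: cv2.imwrite('pics/'+fn,c['color'][:,:,::-1])
    return c
def w(c,u,v,z=None):
    # pixel -> world using depth or at plane z
    Rm=cv2.Rodrigues(np.array(c['rvec'],float))[0]; t=np.array(c['tvec'],float).ravel()
    d=np.array([(u-c['cx'])/c['fx'],(v-c['cy'])/c['fy'],1.])
    if z is None:
        uu,vv=int(round(u)),int(round(v)); p=c['range_z'][max(0,vv-1):vv+2,max(0,uu-1):uu+2]; p=p[p>0]
        if len(p)==0: return None
        return Rm.T@(d*np.median(p)-t)
    o=-Rm.T@t; dw=Rm.T@d
    return o+dw*(z-o[2])/dw[2]
def pr(c,P):
    q,_=cv2.projectPoints(np.atleast_2d(np.array(P,float)),np.array(c['rvec'],float),np.array(c['tvec'],float),np.array([[c['fx'],0,c['cx']],[0,c['fy'],c['cy']],[0,0,1.]]),None)
    return q[:,0]
def st():
    s=arm.state(); 
    print('t',round(s['t'],2),'pos',np.round(s['tool_pos'],1),'op',round(float(s['opening']),1),'F',np.round(s['wrist_force'],1),'M',np.round(s['torque'],2)); print('q',np.round(s['joints'],3)); print(np.round(R.from_quat(s['tcp_rot']).as_matrix(),3))
    return s
E
python3 - <<'E'
from h import *
st()
for n in ['scene','top','wrist']:
    c=cap(n,n+'0.png')
    print(n,np.round(-cv2.Rodrigues(np.array(c['rvec']))[0].T@np.ravel(c['tvec'])))
    for l in ['mill','wheel_centre','pointer_tip','wheel_mark','lock_bore','pin_keeper','pin_grip','pin_shank','pin_balls','flask_mid','funnel_mid','bottle_mid']:
        m=cams.mark_of(n,l)
        for k in m[:2]:
            p=w(c,*k['at']); print(l,round(k['confidence'],2),np.round(k['at'],1),None if p is None else np.round(p,1))
E
```

```text
pics
t 0.0 pos [304.2 602.  204.8] op 93.6 F [-0.2  0.7 -0.6] M [-0.07  0.01 -0.  ]
q [-1.252  0.427  0.074  1.607 -0.034  1.111 -0.067]
[[ 0.451 -0.    -0.893]
 [ 0.893 -0.001  0.451]
 [-0.001 -1.    -0.   ]]
scene [-316. -562.  496.]
mill 0.89 [417.3 258.1] [ 465.9 -408.1   17. ]
wheel_centre 0.78 [421.3 211.3] [ 475.4 -405.8  126. ]
pointer_tip 0.59 [453.7 224.6] [ 461.  -475.9  115.8]
wheel_mark 0.77 [434.8 250.8] [ 512.6 -436.6   17.1]
lock_bore 0.62 [397.3 207.1] [ 495.9 -348.3  116.5]
pin_keeper 0.98 [306.9 235.8] [ 428.3 -154.9   35.1]
pin_grip 0.52 [307.2 232.1] [ 453.8 -142.1   29.7]
pin_shank 0.73 [271.2 233.3] [372.6 -93.4  55.6]
pin_shank 0.69 [329.2 222. ] [ 537.2 -161.9   22.6]
pin_balls 0.66 [337.3 217.4] [ 571.1 -169.6   22.2]
flask_mid 0.65 [274.  232.2] [ 374.4 -100.    59. ]
funnel_mid 0.7 [423.3 273.6] [ 359.4 -443.1   51.3]
bottle_mid 0.91 [223.  203.4] [443.   96.4  66.9]
top [ 425. -188. 1062.]
mill 0.68 [399.1 197.4] [ 489.8 -383.3  122.9]
mill 0.42 [404.3 194.9] [ 492.1 -385.2  173.7]
wheel_centre 0.88 [402.6 196.3] [ 492.  -390.5  130.3]
pointer_tip 0.91 [437.3 210.6] [ 456.4 -479.9  116.2]
pointer_tip 0.44 [310.5 178.8] [ 549.7 -159.6   25.9]
wheel_mark 0.63 [417.3 205.3] [ 472.  -440.4   75.7]
lock_bore 0.93 [385.3 192.8] [ 500.4 -346.6  137.3]
lock_bore 0.18 [297.6 209.6] [ 464.5 -124.2   33.7]
pin_keeper 0.68 [300.6 206.6] [ 472.6 -132.5   34.3]
pin_grip 0.87 [296.2 209. ] [ 466.2 -120.5   34.2]
pin_shank 0.73 [308.8 183.1] [ 538.  -154.8   24.1]
pin_shank 0.43 [387.3 194.6] [ 495.9 -351.5  137. ]
pin_balls 0.7 [312.8 176.9] [ 555.2 -166.    24.2]
pin_balls 0.59 [298.9 213.8] [ 453.1 -127.8   34.1]
flask_mid 0.8 [286.9 234.8] [ 398.2 -101.   100. ]
funnel_mid 0.9 [414.3 246.5] [ 362.9 -437.6   44.3]
bottle_mid 0.64 [207.5 211.7] [458.6 103.9  91. ]
wrist [242. 634. 385.]
```

View pics/scene0.png

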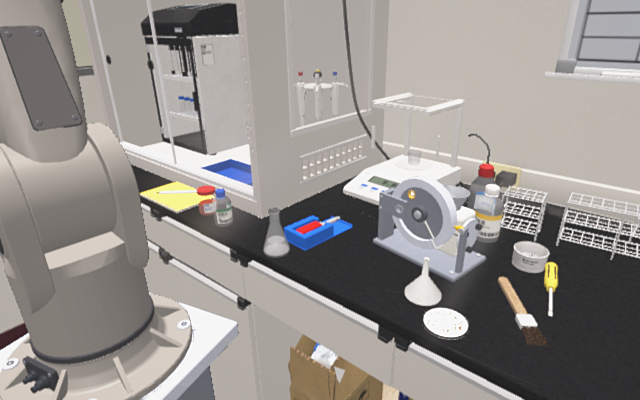

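View pics/top0.png

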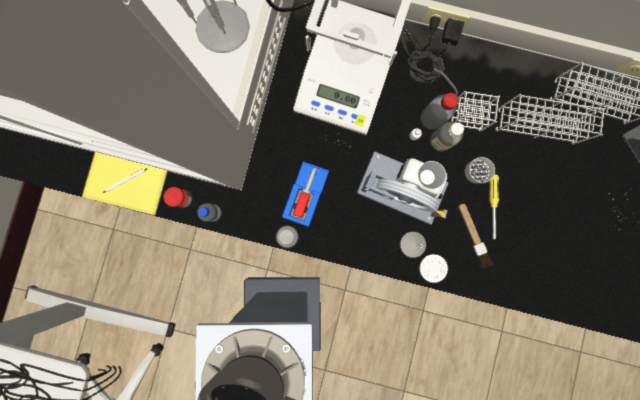

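Run:
```python
from h import *
for n in ['scene','top']:
    c=cap(n); im=c['color'][140:300,200:480,::-1]
    cv2.imwrite(f'pics/{n}z.png',cv2.resize(im,None,fx=2.8,fy=2.8,interpolation=cv2.INTER_CUBIC))
```

```text
(no output)
```

View pics/scenez.png

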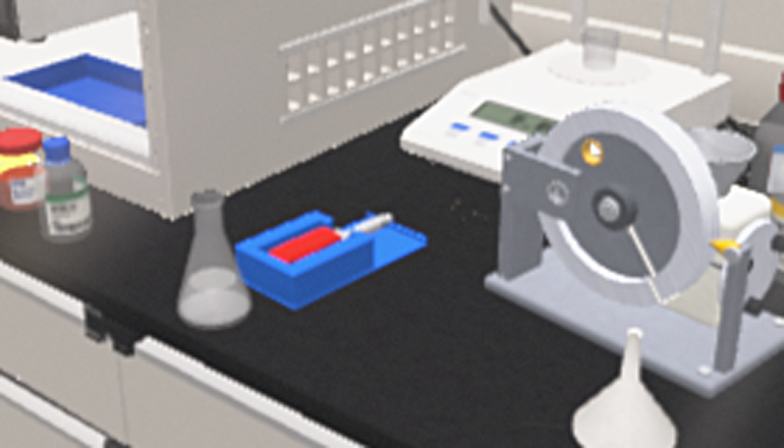

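View pics/topz.png

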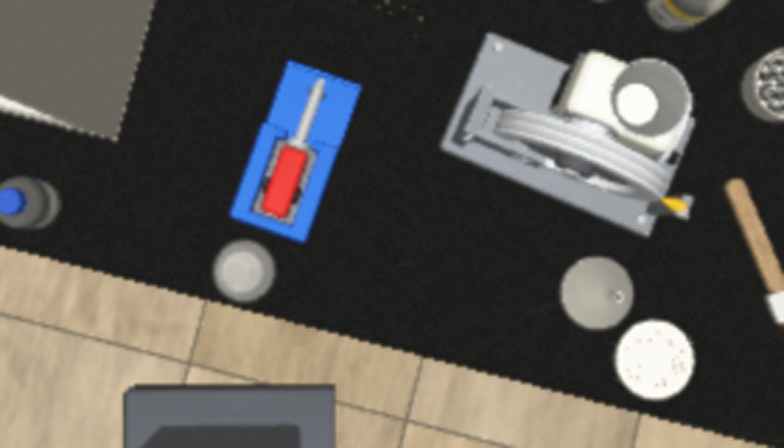

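```bash
cat >> h.py <<'E'
def cloud(c):
    Rm=cv2.Rodrigues(np.array(c['rvec'],float))[0]; t=np.array(c['tvec'],float).ravel()
    v,u=np.mgrid[0:400,0:640]; z=c['range_z'].astype(float)
    P=np.stack([(u-c['cx'])/c['fx']*z,(v-c['cy'])/c['fy']*z,z],-1)
    W=(P-t)@Rm; W[z<=0]=np.nan
    return W
E
python3 - <<'E'
from h import *
c=cap('top');W=cloud(c);col=c['color'].astype(int)
print('px mm', 1062/c['fx'])
X,Y,Z=W[...,0],W[...,1],W[...,2]
# base plate
m=(Z>11)&(Z<25)&(abs(X-490)<150)&(abs(Y+390)<160)
m=cv2.morphologyEx(m.astype(np.uint8),cv2.MORPH_OPEN,np.ones((2,2)))>0
n,l,s,_=cv2.connectedComponentsWithStats(m.astype(np.uint8)); print(s[1:])
P=W[m][:,:2].astype(np.float32); r=cv2.minAreaRect(P); print('base',len(P),r, np.round(cv2.boxPoints(r)))
blue=(col[...,2]>150)&(col[...,2]-col[...,0]>80)&(abs(X-490)<130)&(abs(Y+150)<90)
P=W[blue]; print('blue',len(P),cv2.minAreaRect(P[:,:2].astype(np.float32)))
b=blue&(Z>30)&(Z<40); r=cv2.minAreaRect(W[b][:,:2].astype(np.float32)); print('block',b.sum(),r,np.median(Z[b]),np.round(cv2.boxPoints(r)))
b=blue&(Z<12); r=cv2.minAreaRect(W[b][:,:2].astype(np.float32)); print('floor',b.sum(),r,np.median(Z[b]))
red=(col[...,0]>150)&(col[...,1]<90)&(abs(X-490)<130)&(abs(Y+150)<90)
r=cv2.minAreaRect(W[red][:,:2].astype(np.float32)); print('red',r,np.median(Z[red]),W[red].mean(0))
# shank: Z 18..32 non blue beyond
sh=(~blue)&(~red)&(Z>15)&(Z<32)&(X>505)&(X<610)&(abs(Y+165)<40); P=W[sh][:,:2]; print('sh',len(P),P.mean(0),np.linalg.svd(P-P.mean(0))[2][0])
for n in ['flask_mid','funnel_mid','bottle_mid']:
    g=cams.regions_of('top',n)
    if g:
        k=g[0]['region']; print(n,np.round(np.nanmedian(W[k],0)), np.round(cv2.minEnclosingCircle(W[k][~np.isnan(W[k][:,0])][:,:2].astype(np.float32))[0]))
# rim top ridge
m=(Z>170)&(Z<205)&(abs(X-490)<130)&(abs(Y+390)<130); P=W[m]; print('rim',len(P),np.nanmax(P[:,2]),P.mean(0),np.linalg.svd(P[:,:2]-P[:,:2].mean(0))[2][0])
# hood
m=(Z>150)&(Y>-140)&(Y<700)&(X>350)
for y in range(-140,700,80):
    q=m&(abs(Y-y)<20)
    if q.any(): print('hood y',y,'minx',np.min(X[q]),'z',np.median(Z[q]))
for z in range(150,1000,100):
    q=(Z>z)&(Z<z+100)&(X>380)&(abs(Y)<700)
    if q.any(): print('z',z,q.sum(),np.nanmin(X[q]),np.nanmin(Y[q]))
E
```

```text
px mm 2.816858319983146
[[ 358  153   77   72 1263]
 [ 374  180    6    8   29]
 [ 442  183    7   12   37]
 [ 439  200    3    4   11]
 [ 437  209    2    2    4]
 [ 404  235   22   21  188]]
base 1532 ((484.1734924316406, -399.827392578125), (228.31797790527344, 227.373291015625), 64.15572357177734) [[ 332. -453.]
 [ 537. -552.]
 [ 636. -347.]
 [ 432. -248.]]
blue 1096 ((510.8105773925781, -145.109619140625), (77.7569351196289, 166.2605743408203), 69.91585540771484)
block 521 ((478.4007568359375, -133.30023193359375), (77.72039031982422, 97.24469757080078), 70.20670318603516) 35.83983376007047 [[ 419. -153.]
 [ 511. -186.]
 [ 537. -113.]
 [ 446.  -80.]]
floor 560 ((555.0515747070312, -161.10975646972656), (77.80400848388672, 71.4301986694336), 70.65924072265625) 5.221409093788125
red ((478.7616271972656, -133.725830078125), (26.691862106323242, 67.33649444580078), 70.52303314208984) 34.52320444284462 [ 478.88794691 -133.79611432   34.34603476]
sh 127 [ 542.85602371 -156.78175258] [-0.92966469  0.3684068 ]
flask_mid [ 488. -142.   33.] [ 511. -145.]
funnel_mid [ 371. -438.   19.] [ 368. -444.]
bottle_mid [459. 104.  72.] [459. 125.]
rim 492 198.20741670828482 [ 495.61598318 -400.05080882  186.46783316] [0.40550017 0.91409497]
hood y -60 minx 787.9572316622429 z 218.36552217801528
hood y 20 minx 522.3399194151094 z 691.9075153690325
z 150 4330 458.8799107475285 -699.547008535235
z 250 2791 523.6134723860242 -383.5244261672022
z 350 1682 523.351547840476 -5.575645506697855
z 450 2745 522.89878207322 -6.115652906972758
z 550 4916 522.7253531217809 -6.308793716090666
z 650 9011 522.3940058798817 -6.395074827144245
z 750 7419 522.3399194151094 10.042277620564231
```

Run:
```python
from h import *
from scipy.optimize import least_squares
c=cap('top');W=cloud(c);Z=W[...,2]
m=(Z>12)&(Z<24)&(abs(W[...,0]-500)<130)&(abs(W[...,1]+390)<140)
n,l,s,_=cv2.connectedComponentsWithStats(m.astype(np.uint8),connectivity=4); k=1+np.argmax(s[1:,4]); m=l==k
P=W[m]; r=cv2.minAreaRect(P[:,:2].astype(np.float32)); print('base',len(P),r,np.round(cv2.boxPoints(r),1),np.median(P[:,2]))
c2=cap('scene');W2=cloud(c2)
# wheel front points from scene: web region
X,Y,Z=[W2[...,i] for i in range(3)]
m=(abs(X-485)<60)&(abs(Y+400)<85)&(Z>60)&(Z<198)
P=W2[m]
rng=np.random.default_rng(0);best=0
for _ in range(500):
    q=P[rng.choice(len(P),3,False)]; nn=np.cross(q[1]-q[0],q[2]-q[0]); nn/=np.linalg.norm(nn)+1e-9
    if abs(nn[2])>.3: continue
    i=abs((P-q[0])@nn)<2
    if i.sum()>best: best=i.sum();I=i
Q=P[I]; mu=Q.mean(0); nn=np.linalg.svd(Q-mu)[2][2]; nn*=np.sign(nn[0]); print('plane',best,len(P),mu,nn,np.degrees(np.arctan2(nn[1],nn[0])))
d=(P-mu)@nn
print(np.histogram(d,bins=np.arange(-40,40,3)))
# networks marks
for n,cc in (('top',c),('scene',c2)):
    for lab,z in (('pointer_tip',115),('lock_bore',115),('wheel_mark',None),('wheel_centre',115)):
        for k in cams.mark_of(n,lab)[:1]: print(n,lab,k['at'],round(k['confidence'],2), w(cc,*k['at'],z=z) if z else '')
# yellow pointer
for nme,cc,WW in (('top',c,W),('scene',c2,W2)):
    col=cc['color'].astype(int); y=(col[...,0]>170)&(col[...,1]>120)&(col[...,2]<90)&(abs(WW[...,0]-470)<60)&(abs(WW[...,1]+480)<50)&(WW[...,2]>90)
    print(nme,np.argwhere(y)[:,::-1].tolist()[:20]); print(np.round(WW[y][:20]))
```

```text
base 1262 ((526.0664672851562, -415.6585388183594), (224.3874053955078, 128.16842651367188), 66.29717254638672) [[ 422.3 -492.6]
 [ 539.6 -544.1]
 [ 629.8 -338.7]
 [ 512.5 -287.2]] 17.65697540414731
plane 1297 3895 [ 485.64312071 -409.60480665  118.92714865] [ 0.92185475 -0.38747523 -0.00683852] -22.798055170540348
(array([   0,    0,    0,    0,    0,    0,   24,  299,  116,  141,  688,
        489,  368, 1085,  169,   30,  118,   84,   11,    5,    2,    1,
          3,    7,    3,   56]), array([-40, -37, -34, -31, -28, -25, -22, -19, -16, -13, -10,  -7,  -4,
        -1,   2,   5,   8,  11,  14,  17,  20,  23,  26,  29,  32,  35,
        38]))
top pointer_tip [435.4, 211.3] 0.65 [ 454.70246542 -475.47029261  115.        ]
top wheel_mark [416.5, 206.4] 0.94 
top wheel_centre [402.1, 197.7] 0.65 [ 489.53575733 -392.49635132  115.        ]
scene pointer_tip [451.8, 225.3] 0.76 [ 457.86270014 -472.74855652  115.        ]
scene lock_bore [396.0, 209.2] 0.73 [ 487.22256846 -347.93502308  115.        ]
scene wheel_mark [435.5, 248.1] 0.8 
scene wheel_centre [423.4, 213.3] 0.66 [ 490.6855
[... 469 characters left out ...]
[ 453. -485.  122.]
 [ 453. -488.  119.]
 [ 453. -490.  121.]
 [ 453. -493.  120.]
 [ 450. -483.  119.]
 [ 450. -485.  122.]
 [ 450. -487.  122.]
 [ 450. -489.  125.]
 [ 450. -493.  121.]
 [ 450. -495.  122.]
 [ 448. -485.  121.]]
scene [[457, 226], [458, 226], [459, 226], [460, 226], [461, 226], [455, 227], [456, 227], [457, 227], [458, 227], [459, 227], [456, 228], [457, 228], [458, 228], [457, 229]]
[[ 448. -484.  120.]
 [ 449. -486.  120.]
 [ 447. -488.  122.]
 [ 448. -490.  122.]
 [ 452. -491.  120.]
 [ 453. -480.  115.]
 [ 448. -482.  118.]
 [ 448. -484.  118.]
 [ 445. -486.  120.]
 [ 447. -488.  119.]
 [ 445. -483.  117.]
 [ 443. -485.  118.]
 [ 445. -487.  118.]
 [ 445. -485.  115.]]
```

```bash
cat >> h.py <<'E'
MO=np.array([495.85,-402.4,0.]); MY=np.radians(-23.7)
Mm=R.from_euler('z',MY).as_matrix()   # columns: mill axes
def tomill(p): return Mm.T@(np.asarray(p)-MO)
def tow(p): return Mm@np.asarray(p,float)+MO
def rayx(c,u,v,xm):
    Rm=cv2.Rodrigues(np.array(c['rvec'],float))[0]; t=np.array(c['tvec'],float).ravel()
    o=tomill(-Rm.T@t); d=Mm.T@(Rm.T@np.array([(u-c['cx'])/c['fx'],(v-c['cy'])/c['fy'],1.]))
    return o+d*(xm-o[0])/d[0]
E
python3 - <<'E'
from h import *
c=cap('scene'); W=cloud(c)
im=cv2.resize(c['color'][170:280,370:480,::-1],None,fx=5,fy=5,interpolation=cv2.INTER_CUBIC)
# overlay predicted circle & bore
S=lambda p:tuple(int(x) for x in ((pr(c,tow(p))[0]-[370,170]+.5)*5))
for a in np.arange(0,6.28,.1): cv2.circle(im,S([-11,80*np.cos(a),115+80*np.sin(a)]),1,(0,0,255),-1)
for a in np.arange(0,6.28,.3): cv2.circle(im,S([-22,45+7*np.cos(a),115+7*np.sin(a)]),1,(255,0,255),-1)
cv2.circle(im,S([-6,-82.5,115]),3,(0,255,0),-1)
for p in [[-22,28,93],[-22,28,137],[-22,105,93],[-22,105,137]]: cv2.circle(im,S(p),3,(255,255,0),-1)
cv2.imwrite('pics/ov.png',im)
m=cams.mark_of('scene','wheel_mark')[0]; p=rayx(c,*m['at'],-11); print(m,p,'ang',np.degrees(np.arctan2(-(p[2]-115),-p[1])))
for nm,u in (('top','top'),):
    ct=cap('top'); m=cams.mark_of('top','wheel_mark')[0]; p=rayx(ct,*m['at'],-11);print(m,p)
E
```

```text
{'at': [432.4, 248.2], 'confidence': 0.83} [-11.         -43.43701528  47.79141072] ang 57.12535138485211
{'at': [418.9, 208.9], 'confidence': 0.9} [-11.         -56.05761488  56.55507115]
```

View pics/ov.png

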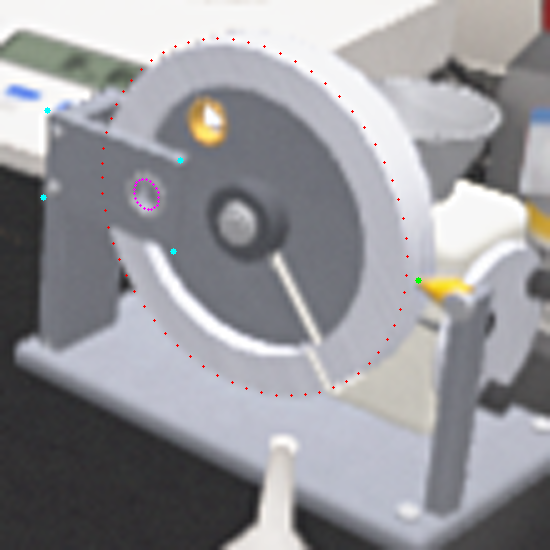

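Run:
```python
from h import *
c=cap('scene')
for (a,b,x) in [(332,390,-11),(310,350,-11),(276,258,-4),(320,338,-4),(208,122,-4)]:
    p=rayx(c,370+a/5-.5,170+b/5-.5,x); print(np.round(p,1),np.degrees(np.arctan2(-(p[2]-115),-p[1])))
def turn(y): pass
# targets
for n,p in [('wheelgrab0',[0,32,168]),('top',[0,0,168]),('end',[0,-32,168]),('home',[-74,45,115]),('pre',[-150,45,115])]: print(n,np.round(tow(p),1))
```

```text
[-11.  -51.7  53.1] 50.1099447793752
[-11.  -39.   67.2] 50.80224508275826
[ -4.  -12.9  99. ] 51.20263530164321
[ -4.  -38.7  70.3] 49.0817751557345
[ -4.   28.3 149.8] -129.15976543767997
wheelgrab0 [ 508.7 -373.1  168. ]
top [ 495.8 -402.4  168. ]
end [ 483.  -431.7  168. ]
home [ 446.2 -331.5  115. ]
pre [ 376.6 -300.9  115. ]
```

```bash
python3 -m crank '-0.39 -0.02 -0.32 0 100;-0.39 -0.02 -0.32 0 100;-0.39 -0.02 -0.32 0 100;-0.39 -0.02 -0.32 0 100;-0.39 -0.02 -0.32 0 100;-0.39 -0.02 -0.32 0 100;-0.39 -0.02 -0.32 0 100;-0.39 -0.02 -0.32 0 100;-0.39 -0.02 -0.32 0 100;-0.39 -0.02 -0.32 0 100' 20; python3 -c "
from h import *
st()"
```

```text
t: 3.83
tool_pos: [388.0, 226.7, 221.0]
tcp_rot: [0.604, 0.369, -0.368, -0.603]
wrist_force: [-0.2, -0.1, 0.6]
opening: 94.0
t 3.83 pos [388.  226.7 221. ] op 94.0 F [-0.2 -0.1  0.6] M [-0.05 -0.06 -0.02]
q [-0.908  0.026  0.241  2.082 -0.007  1.034  0.434]
[[ 0.457  0.    -0.89 ]
 [ 0.89  -0.     0.457]
 [ 0.    -1.    -0.   ]]
```

```bash
python3 -m crank '-0.152 -0.005 -0.135 0 60;-0.152 -0.005 -0.135 0 60;-0.152 -0.005 -0.135 0 60;-0.152 -0.005 -0.135 0 60;-0.31 -0.01 -0.228 0 60;-0.31 -0.01 -0.228 0 60;-0.31 -0.01 -0.228 0 60;-0.31 -0.01 -0.228 0 60;-0.31 -0.01 -0.228 0 60' ; python3 -c "
from h import *
s=st(); T=R.from_quat(s['tcp_rot']).as_matrix(); d=tow([0,-31,215])-s['tool_pos']; print(d,T.T@d/750)"
```

```text
t: 4.58
tool_pos: [434.4, -54.9, 228.4]
tcp_rot: [0.603, 0.369, -0.369, -0.603]
wrist_force: [-1.4, 1.0, -0.0]
opening: 56.2
t 4.58 pos [434.4 -54.9 228.4] op 56.2 F [-1.4  1.  -0. ] M [ 0.04  0.01 -0.03]
q [-0.587 -0.024  0.567  2.108  0.015  1.053  1.07 ]
[[ 0.456  0.001 -0.89 ]
 [ 0.89   0.     0.456]
 [ 0.001 -1.    -0.001]]
[  48.94617853 -375.89391123  -13.39036047] [-0.4164188   0.01786225 -0.28643927]
```

```bash
python3 -m crank '-0.05 0 -0.035 0.039 45;-0.1 0 -0.07 0.078 45;-0.15 0 -0.103 0.117 45;-0.2 0 -0.138 0.156 45;-0.25 0 -0.172 0.195 45;-0.3 0 -0.206 0.234 45;-0.35 0 -0.24 0.273 45;-0.416 0 -0.286 0.312 45;-0.416 0 -0.286 0.35 45;-0.416 0 -0.286 0.385 45' ; python3 -c "
from h import *
s=st(); T=R.from_quat(s['tcp_rot']).as_matrix(); d=tow([0,-31,215])-s['tool_pos']; print(d,T.T@d/750, np.degrees(np.arctan2(T[1,0],T[0,0])))"
```

```text
t: 5.42
tool_pos: [484.3, -432.6, 227.4]
tcp_rot: [0.707, -0.042, 0.041, -0.705]
wrist_force: [-0.8, 0.8, -0.3]
opening: 42.3
t 5.42 pos [ 484.3 -432.6  227.4] op 42.3 F [-0.8  0.8 -0.3] M [-0.09  0.09  0.01]
q [-0.015  0.502  0.914  1.679 -0.423  1.172  0.89 ]
[[ 0.993 -0.002  0.117]
 [-0.117 -0.003  0.993]
 [-0.001 -1.    -0.003]]
[ -0.95679515   1.85977065 -12.42893243] [-0.00153726  0.01656613  0.00236743] -6.698490145634302
```

```bash
python3 -m crank '-0.0015 0 0.0024 0.04 45;-0.0015 0.0 0.0024 0.08 45;-0.0015 0.02 0.0024 0.0945 45;-0.0015 0.02 0.0024 0.0945 45' ; python3 -c "
from h import *
s=st(); T=R.from_quat(s['tcp_rot']).as_matrix(); d=tow([0,-31,165])-s['tool_pos']; print(d,T.T@d/750, np.degrees(np.arctan2(T[1,0],T[0,0])))
c=cap('wrist','w1.png')"
```

```text
t: 5.75
tool_pos: [484.7, -423.0, 210.6]
tcp_rot: [-0.692, 0.143, -0.141, 0.693]
wrist_force: [1.0, 0.7, -0.4]
opening: 41.8
t 5.75 pos [ 484.7 -423.   210.6] op 41.8 F [ 1.   0.7 -0.4] M [0.02 0.14 0.02]
q [-0.063  0.538  0.977  1.711 -0.482  1.158  0.645]
[[ 0.919 -0.002  0.394]
 [-0.394  0.002  0.919]
 [-0.003 -1.     0.001]]
[ -1.29498848  -7.78491829 -45.58686409] [ 0.00267846  0.06076891 -0.0102567 ] -23.191622546471176
```

View pics/w1.png

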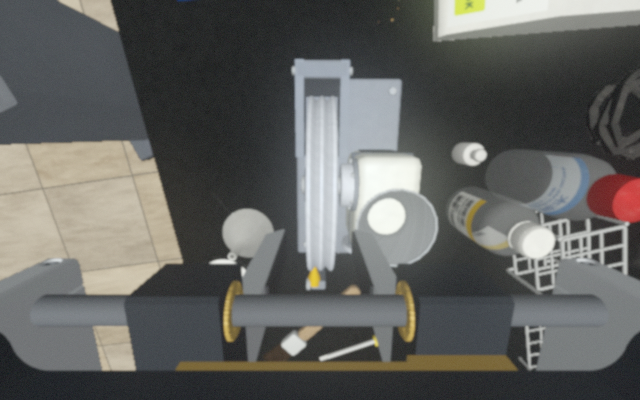

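```bash
python3 -m crank '0.001 0.03 -0.01 0 45;0.001 0.06 -0.01 0 45;0.001 0.06 -0.01 0 45' ; python3 -c "
from h import *
s=st(); print(tomill(s['tool_pos']))"
```

```text
t: 6.05
tool_pos: [481.4, -430.2, 165.1]
tcp_rot: [-0.692, 0.142, -0.139, 0.694]
wrist_force: [-0.1, 0.9, -0.4]
opening: 42.2
t 6.05 pos [ 481.4 -430.2  165.1] op 42.2 F [-0.1  0.9 -0.4] M [0.01 0.09 0.  ]
q [-0.019  0.585  0.935  1.748 -0.525  1.086  0.692]
[[ 0.921 -0.003  0.39 ]
 [-0.39   0.003  0.921]
 [-0.004 -1.     0.001]]
[ -2.0271822  -31.23665112 165.05391712]
```

```bash
python3 -m crank '0.0027 0 0 0 20;0.0027 0 0 0 10;0.0027 0 0 0 10;0.0027 0 0 0 10;0.0027 0 0 0 10' 20 ; python3 -c "
from h import *
s=st(); print(tomill(s['tool_pos']))"
```

```text
t: 6.47
tool_pos: [482.0, -432.6, 169.0]
tcp_rot: [-0.692, 0.143, -0.141, 0.693]
wrist_force: [-12.9, 5.6, 7.9]
opening: 21.9
t 6.47 pos [ 482.  -432.6  169. ] op 21.9 F [-12.9   5.6   7.9] M [ 1.42  3.17 -0.15]
q [-0.018  0.583  0.939  1.741 -0.524  1.092  0.69 ]
[[ 0.919 -0.002  0.393]
 [-0.393  0.002  0.919]
 [-0.002 -1.     0.001]]
[ -0.58387317 -33.19325881 169.04667855]
```

```bash
python3 -m crank '0.0027 -0.0043 0.0096 0 10;0.0027 -0.0076 0.0196 0 10;0.0027 -0.0097 0.03 0 10;0.0027 -0.0107 0.0405 0 10;0.0027 -0.0104 0.051 0 10;0.0027 -0.0091 0.0613 0 10;0.0027 -0.0067 0.0716 0 10;0.0027 -0.0031 0.0816 0 10;0.0027 -0.0031 0.0816 0 10;0.0027 -0.0031 0.0816 0 10' ; python3 -c "
from h import *
s=st(); print(tomill(s['tool_pos']))
c=cap('scene')
im=cv2.resize(c['color'][150:280,350:480,::-1],None,fx=5,fy=5,interpolation=cv2.INTER_CUBIC);cv2.imwrite('pics/s2.png',im)"
```

```text
t: 7.3
tool_pos: [506.9, -375.7, 170.1]
tcp_rot: [-0.692, 0.144, -0.14, 0.694]
wrist_force: [-16.4, 8.3, 0.1]
opening: 22.2
t 7.3 pos [ 506.9 -375.7  170.1] op 22.2 F [-16.4   8.3   0.1] M [ 1.98  3.99 -0.16]
q [-0.138  0.56   0.956  1.777 -0.513  1.083  0.595]
[[ 0.92  -0.005  0.393]
 [-0.393  0.004  0.92 ]
 [-0.006 -1.     0.002]]
[ -0.61946836  28.86619439 170.0997924 ]
```

View pics/s2.png

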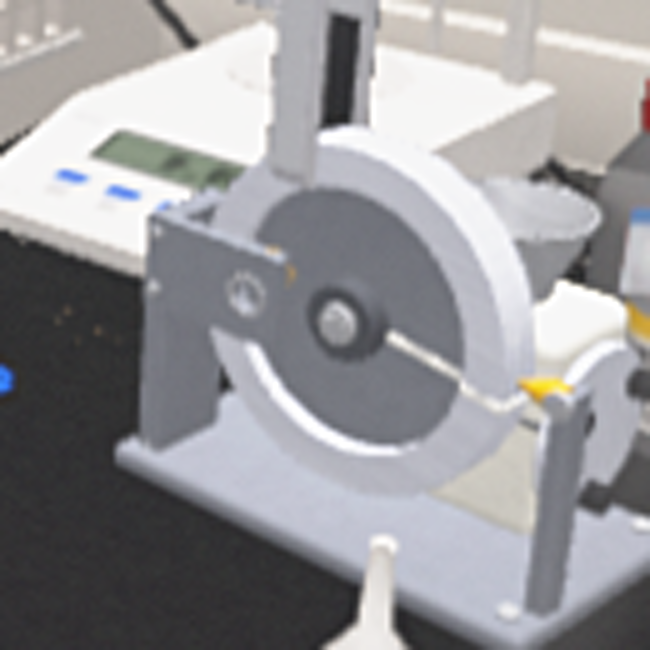

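Run:
```python
from h import *
c=cap('scene')
for (a,b,x) in [(505,407,-11),(470,385,-11),(390,335,-4),(458,376,-4)]:
    p=rayx(c,350+a/5-.5,150+b/5-.5,x); print(np.round(p,1),np.degrees(np.arctan2(-(p[2]-115),-p[1])))
print(350*5, (pr(c,tow([-11,-80,115]))[0]-[350,150]+.5)*5,(pr(c,tow([-11,-60,115]))[0]-[350,150]+.5)*5)
```

```text
[-11.  -81.  104.3] 7.503099123521023
[-11.  -64.  107.8] 6.383067874640048
[ -4.  -18.8 112.1] 8.806863969559704
[ -4.  -53.6 105.7] 9.878808834039802
1750 [505.81800093 382.69822152] [463.51842943 366.14527547]
```

```bash
python3 -m crank '0 0.003 0.006 0 10;0 0.0058 0.0115 0 10;0 0.0058 0.0115 0 10;0 0.0058 0.0115 0 10'
cat > ang.py <<'E'
from h import *
import sys
s=st(); print(tomill(s['tool_pos']))
c=cap('scene'); col=c['color'].astype(float)
im=cv2.resize(c['color'][150:280,350:480,::-1],None,fx=5,fy=5,interpolation=cv2.INTER_CUBIC);cv2.imwrite('pics/'+sys.argv[1],im)
# polar brightness on web plane
g=col.sum(2).astype(np.float32)
A=np.radians(np.arange(-25,25,.5))
for x,rs in ((-4,range(22,56,2)),(-11,range(62,79,2))):
    acc=[]
    for a in A:
        pp=pr(c,[tow([x,-r*np.cos(a),115-r*np.sin(a)]) for r in rs]).astype(np.float32)
        acc.append(cv2.remap(g,pp[:,0].reshape(-1,1),pp[:,1].reshape(-1,1),cv2.INTER_LINEAR).mean())
    acc=np.array(acc); b=np.clip(acc-np.median(acc)-.5*(acc.max()-np.median(acc)),0,None); print('x',x,'angle',np.degrees((b*A).sum()/b.sum()),acc.max()-np.median(acc))
E
python3 ang.py s3.png
```

```text
t: 7.73
tool_pos: [510.1, -368.4, 165.9]
tcp_rot: [-0.692, 0.144, -0.14, 0.693]
wrist_force: [-16.9, 6.7, -0.5]
opening: 22.1
t 7.73 pos [ 510.1 -368.4  165.9] op 22.1 F [-16.9   6.7  -0.5] M [ 1.43  4.12 -0.22]
q [-0.151  0.562  0.954  1.785 -0.516  1.074  0.585]
[[ 0.919 -0.005  0.393]
 [-0.393  0.003  0.919]
 [-0.005 -1.     0.001]]
[ -0.60872044  36.91065766 165.91112841]
x -4 angle 3.1703820388991573 256.59695
x -11 angle 2.2651544095346385 89.27789
```

View pics/s3.png

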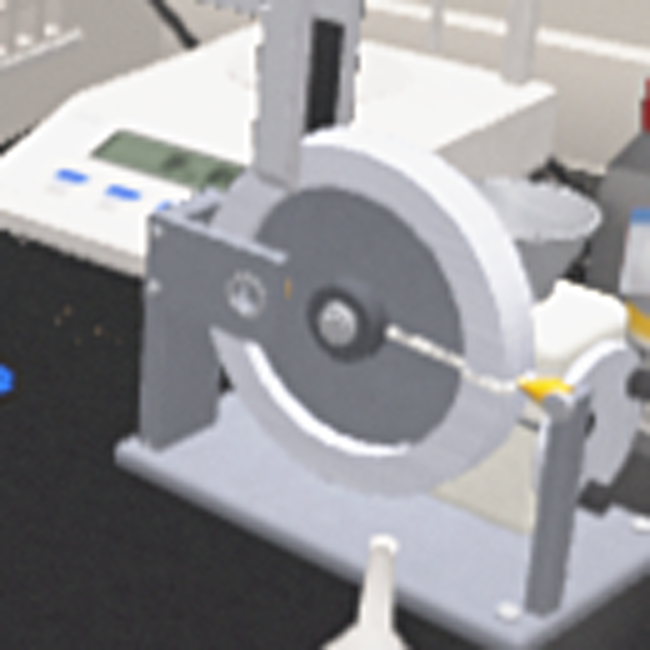

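```bash
python3 -m crank '0 0.0017 0.003 0 10;0 0.0017 0.003 0 10;0 0.0017 0.003 0 10' ; python3 ang.py s4.png
```

```text
t: 8.03
tool_pos: [510.9, -366.8, 164.9]
tcp_rot: [-0.692, 0.144, -0.14, 0.693]
wrist_force: [-17.8, 6.0, 1.6]
opening: 21.8
t 8.03 pos [ 510.9 -366.8  164.9] op 21.8 F [-17.8   6.    1.6] M [ 1.16  4.4  -0.17]
q [-0.154  0.562  0.954  1.787 -0.517  1.071  0.583]
[[ 0.919 -0.004  0.394]
 [-0.394  0.003  0.919]
 [-0.005 -1.     0.001]]
[ -0.58282618  38.67057017 164.87195544]
x -4 angle 1.6562339473784173 271.95514
x -11 angle 0.9458690142126 92.260925
```

View pics/s4.png

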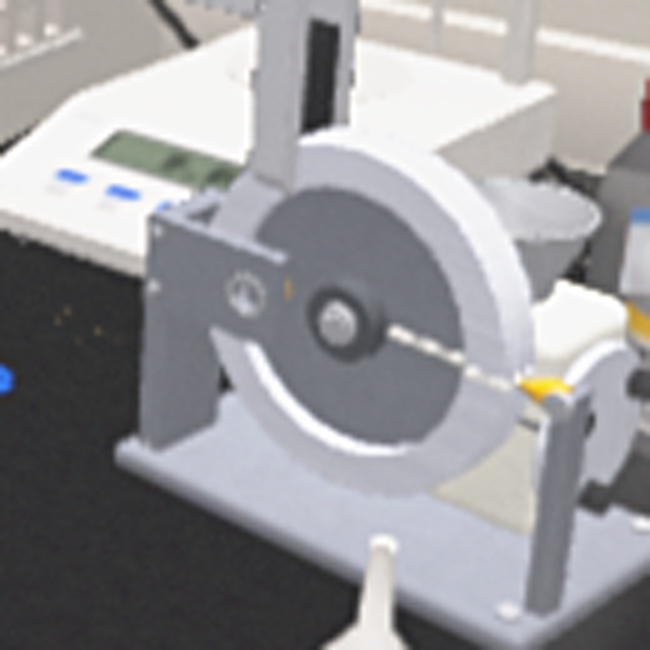

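```bash
python3 -m crank '-0.002 0.0008 0.0015 0 10;-0.002 0.0008 0.0015 0 10;-0.002 0.0008 0.0015 0 45;-0.002 0.0008 0.0015 0 45;-0.002 0.0008 0.0015 0 45;-0.002 0.0008 0.0015 0 45' ; python3 ang.py s5.png
```

```text
t: 8.58
tool_pos: [513.6, -365.6, 164.7]
tcp_rot: [0.693, -0.141, 0.142, -0.693]
wrist_force: [-0.4, 0.2, -0.1]
opening: 41.7
t 8.58 pos [ 513.6 -365.6  164.7] op 41.7 F [-0.4  0.2 -0.1] M [-0.07  0.07  0.02]
q [-0.158  0.561  0.953  1.789 -0.519  1.065  0.582]
[[ 0.92   0.001  0.392]
 [-0.392 -0.     0.92 ]
 [ 0.001 -1.     0.   ]]
[  1.50562997  40.8446279  164.66297926]
x -4 angle 1.2759394904334957 308.04407
x -11 angle 0.6608274377261802 100.765015
```

```bash
python3 -m crank '0 -0.05 0 0 45;0 -0.1 0 0 45;-0.008 -0.1 0.03 -0.04 45;-0.016 -0.1 0.06 -0.08 45;-0.024 -0.1 0.09 -0.12 45;-0.032 -0.1 0.12 -0.16 45;-0.04 -0.1 0.15 -0.2 45;-0.05 -0.1 0.19 -0.24 45;-0.06 -0.1 0.23 -0.28 45;-0.0714 -0.1 0.272 -0.32 45'
cat > go.py <<'E'
from h import *
import sys
s=st(); T=R.from_quat(s['tcp_rot']).as_matrix(); yaw=np.degrees(np.arctan2(T[1,0],T[0,0]))
tx,ty,tz,tyaw=map(float,sys.argv[1:5]); d=np.array([tx,ty,tz])-s['tool_pos']; print('yaw',round(yaw,2),'mill',np.round(tomill(s['tool_pos']),1),'d',np.round(d,1),'CMD',np.round(T.T@d/750,4),'turn',round(-((tyaw-yaw+180)%360-180)/180,4))
E
python3 go.py 544.2 -157.2 60 70.1
```

```text
t: 9.47
tool_pos: [544.1, -155.9, 239.5]
tcp_rot: [0.675, 0.21, -0.21, -0.675]
wrist_force: [1.1, -0.2, 0.0]
opening: 42.2
t 9.47 pos [ 544.1 -155.9  239.5] op 42.2 F [ 1.1 -0.2  0. ] M [-0.03  0.02 -0.05]
q [-0.492  0.274  0.802  1.85  -0.219  1.108  0.992]
[[ 0.824  0.001 -0.567]
 [ 0.567 -0.     0.824]
 [ 0.001 -1.    -0.   ]]
yaw 34.51 mill [-54.9 245.1 239.5] d [ 1.000e-01 -1.300e+00 -1.795e+02] CMD [-0.001   0.2393 -0.0015] turn -0.1977
```

```bash
python3 -m crank '0 0.05 0 -0.04 45;0 0.1 0 -0.08 45;0 0.14 0 -0.12 45;0 0.18 0 -0.16 45;-0.001 0.21 -0.0015 -0.198 45;-0.001 0.21 -0.0015 -0.198 45;-0.001 0.21 -0.0015 -0.198 45' ; python3 go.py 544.2 -157.2 7 70.1
python3 - <<'E'
from h import *
cap('wrist','w2.png')
E
```

```text
t: 10.05
tool_pos: [543.5, -158.8, 81.5]
tcp_rot: [-0.581, -0.403, 0.404, 0.581]
wrist_force: [0.8, -0.6, 0.6]
opening: 42.6
t 10.05 pos [ 543.5 -158.8   81.5] op 42.6 F [ 0.8 -0.6  0.6] M [-0.01 -0.06  0.02]
q [-0.268  0.447  0.556  1.985 -0.324  0.798  1.687]
[[ 0.35  -0.002 -0.937]
 [ 0.937 -0.     0.35 ]
 [-0.001 -1.     0.001]]
yaw 69.54 mill [-54.3 242.2  81.5] d [  0.7   1.6 -74.5] CMD [ 0.0024  0.0994 -0.0002] turn -0.0031
```

View pics/w2.png

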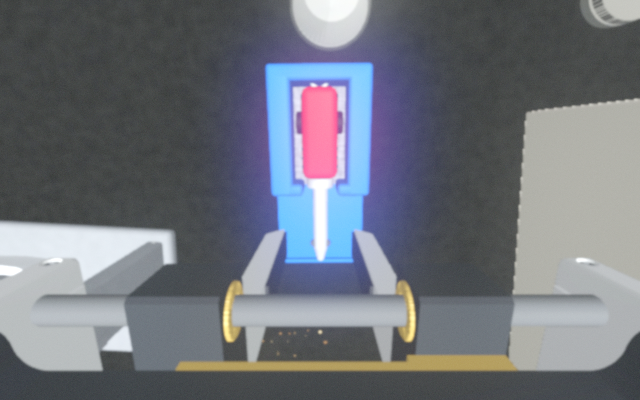

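```bash
python3 -m crank '0.002 0.05 0 -0.003 45;0.002 0.085 0 -0.003 45;0.002 0.098 0 -0.003 45;0.002 0.098 0 -0.003 45;0.002 0.098 0 -0.003 5;0.002 0.098 0 -0.003 5;0.002 0.098 0 -0.003 5;0.002 0.098 0 -0.003 5;0.002 0.098 0 -0.003 5;0.002 0.098 0 -0.003 5' 50; python3 go.py 544.2 -157.2 7 70.1
```

```text
t: 10.93
tool_pos: [545.0, -157.0, 8.7]
tcp_rot: [0.578, 0.408, -0.407, -0.578]
wrist_force: [1.1, -0.9, 2.1]
opening: 10.5
t 10.93 pos [ 545.  -157.     8.7] op 10.5 F [ 1.1 -0.9  2.1] M [-0.04 -0.29 -0.04]
q [-0.206  0.555  0.479  2.019 -0.408  0.659  1.766]
[[ 0.336  0.001 -0.942]
 [ 0.942 -0.     0.336]
 [ 0.    -1.    -0.001]]
yaw 70.35 mill [-53.7 244.4   8.7] d [-0.8 -0.2 -1.7] CMD [-0.0005  0.0023  0.0009] turn 0.0014
```

```bash
python3 -m crank '0 -0.01 0 0 5;0 -0.02 0 0 5;0 -0.04 0 0 5;0 -0.06 0 0 5;0 -0.08 0 0 5;0 -0.11 0 0 5;0 -0.11 0 0 5' 50; python3 go.py 469.5 -270.8 90 66.3
python3 - <<'E'
from h import *
c=cap('scene');cv2.imwrite('pics/s6.png',cv2.resize(c['color'][140:280,230:400,::-1],None,fx=4,fy=4))
c=cap('wrist','w3.png')
E
```

```text
t: 11.52
tool_pos: [546.1, -157.7, 94.5]
tcp_rot: [0.579, 0.408, -0.406, -0.577]
wrist_force: [0.8, 0.2, -0.2]
opening: 10.7
t 11.52 pos [ 546.1 -157.7   94.5] op 10.7 F [ 0.8  0.2 -0.2] M [-0.11 -0.19  0.03]
q [-0.28   0.429  0.567  1.977 -0.312  0.817  1.688]
[[ 0.337  0.004 -0.942]
 [ 0.942 -0.     0.337]
 [ 0.001 -1.    -0.004]]
yaw 70.32 mill [-52.4 244.3  94.5] d [ -76.6 -113.1   -4.5] CMD [-0.1764  0.0056  0.0454] turn 0.0224
```

View pics/s6.png

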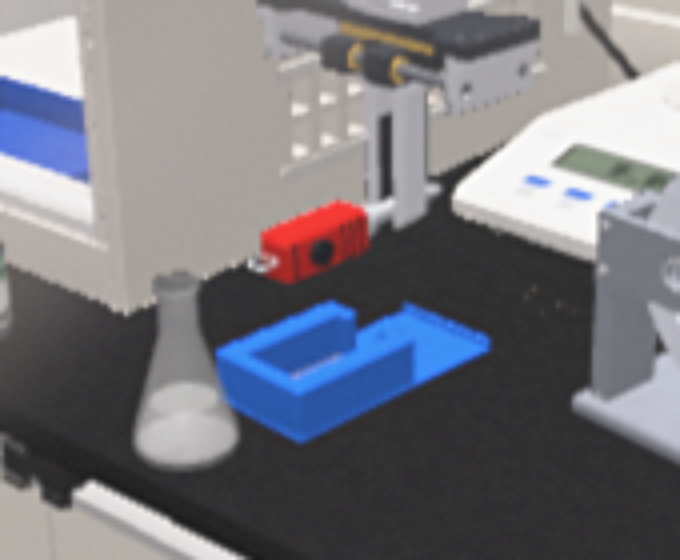

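View pics/w3.png

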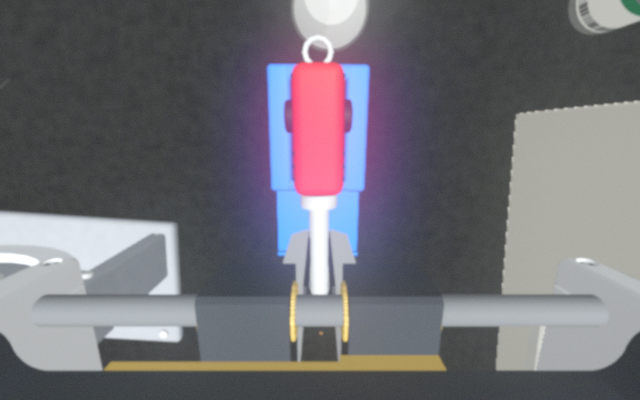

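```bash
python3 -m crank '-0.04 0 0.01 0.006 5;-0.08 0 0.02 0.012 5;-0.12 0 0.03 0.018 5;-0.16 0.01 0.04 0.022 5;-0.176 0.03 0.0454 0.0224 5;-0.176 0.06 0.0454 0.0224 5;-0.176 0.09 0.0454 0.0224 5;-0.176 0.1 0.0454 0.0224 5;-0.176 0.1 0.0454 0.0224 5' 50; python3 go.py 469.5 -270.8 5 66.3
```

```text
t: 12.37
tool_pos: [466.4, -269.3, 13.6]
tcp_rot: [-0.591, -0.386, 0.388, 0.593]
wrist_force: [0.2, -0.2, -2.4]
opening: 10.6
t 12.37 pos [ 466.4 -269.3   13.6] op 10.6 F [ 0.2 -0.2 -2.4] M [ 0.05 -0.05  0.01]
q [-0.008  0.522  0.519  2.079 -0.421  0.648  1.953]
[[ 0.402 -0.004 -0.916]
 [ 0.916  0.001  0.402]
 [-0.001 -1.     0.004]]
yaw 66.31 mill [-80.5 110.1  13.6] d [ 3.1 -1.5 -8.6] CMD [-0.0002  0.0115 -0.0046] turn 0.0001
```

Lower in small steps, watching force.

```bash
python3 -m crank '0 0.004 0 0 5;0 0.008 0 0 5;0 0.008 0 0 5' 50; python3 go.py 469.5 -270.8 5 66.3; python3 -m crank '0 0.002 0 0 5;0 0.004 0 0 5;0 0.004 0 0 5' 50; python3 go.py 469.5 -270.8 5 66.3
```

```text
t: 12.62
tool_pos: [468.5, -269.7, 9.9]
tcp_rot: [0.592, 0.387, -0.387, -0.592]
wrist_force: [-0.6, -0.0, -2.0]
opening: 10.4
t 12.62 pos [ 468.5 -269.7    9.9] op 10.4 F [-0.6 -0.  -2. ] M [-0.   -0.1  -0.01]
q [-0.003  0.527  0.513  2.079 -0.429  0.637  1.96 ]
[[ 0.401  0.001 -0.916]
 [ 0.916 -0.     0.401]
 [ 0.    -1.    -0.001]]
yaw 66.36 mill [-78.4 110.5   9.9] d [ 1.  -1.1 -4.9] CMD [-0.0008  0.0066 -0.0018] turn 0.0003
t: 12.87
tool_pos: [468.2, -269.7, 6.7]
tcp_rot: [0.592, 0.387, -0.387, -0.592]
wrist_force: [0.2, 0.1, -1.0]
opening: 10.4
t 12.87 pos [ 468.2 -269.7    6.7] op 10.4 F [ 0.2  0.1 -1. ] M [-0.06 -0.08  0.05]
q [ 1.000e-03  5.330e-01  5.090e-01  2.080e+00 -4.330e-01  6.310e-01
  1.963e+00]
[[ 0.401  0.    -0.916]
 [ 0.916 -0.     0.401]
 [ 0.    -1.    -0.   ]]
yaw 66.34 mill [-78.6 110.4   6.7] d [ 1.3 -1.1 -1.7] CMD [-0.0006  0.0023 -0.0021] turn 0.0002
```

```bash
python3 -m crank '0 0.002 0 0 5;0 0.002 0 0 5;0 0.002 0 0 40;0 0.002 0 0 40;0 0.002 0 0 40;0 0.002 0 0 40;0 0.002 0 0 40' 50; python3 go.py 469.5 -270.8 5 66.3; python3 -m crank '0 -0.04 0 0 45;0 -0.09 0 0 60;0 -0.14 0 0 60;0 -0.14 0 0 60;0 -0.14 0 0 60'
python3 - <<'E'
from h import *
st()
c=cap('top');W=cloud(c);col=c['color'].astype(int);X,Y,Z=[W[...,i] for i in range(3)]
red=(col[...,0]>150)&(col[...,1]<90)&(abs(X-420)<100)&(abs(Y+250)<90)
r=cv2.minAreaRect(W[red][:,:2].astype(np.float32)); print('red',r,np.median(Z[red]),W[red].mean(0))
cv2.imwrite('pics/t7.png',cv2.resize(c['color'][140:260,260:440,::-1],None,fx=4,fy=4))
for lab in ('pin_grip','pin_shank','pin_balls'):
    for k in cams.mark_of('top',lab)[:1]: print(lab,k['at'],round(k['confidence'],2),w(c,*k['at'],z=15))
c=cap('wrist','w4.png')
for lab in ('pin_grip','pin_shank','pin_balls'):
    for k in cams.mark_of('wrist',lab)[:1]: print(lab,k['at'],round(k['confidence'],2),w(c,*k['at'],z=15))
E
```

```text
t: 13.45
tool_pos: [468.0, -269.9, 5.1]
tcp_rot: [0.592, 0.387, -0.387, -0.592]
wrist_force: [0.5, -0.6, -0.8]
opening: 36.9
t 13.45 pos [ 468.  -269.9    5.1] op 36.9 F [ 0.5 -0.6 -0.8] M [ 0.02  0.03 -0.05]
q [ 0.003  0.535  0.507  2.081 -0.435  0.628  1.965]
[[ 0.402  0.    -0.916]
 [ 0.916 -0.     0.402]
 [-0.    -1.    -0.   ]]
yaw 66.33 mill [-78.7 110.2   5.1] d [ 1.5 -0.9 -0.1] CMD [-0.0004  0.0002 -0.0023] turn 0.0001
t: 13.87
tool_pos: [469.2, -270.1, 111.9]
tcp_rot: [0.593, 0.388, -0.386, -0.591]
wrist_force: [-0.0, -0.4, -0.3]
opening: 56.5
t 13.87 pos [ 469.2 -270.1  111.9] op 56.5 F [-0.  -0.4 -0.3] M [-0.01  0.04  0.  ]
q [-0.11   0.37   0.633  2.025 -0.295  0.832  1.85 ]
[[ 0.401  0.004 -0.916]
 [ 0.916 -0.001  0.401]
 [ 0.001 -1.    -0.004]]
red ((0.0, 0.0), (0.0, 0.0), 0.0) nan [nan nan nan]
pin_grip [206.1, 211.9] 0.17 [460.66094481 130.61274421  15.        ]
pin_grip [317.7, 124.8] 0.91 [ 395.40213415 -238.98654138   15.        ]
pin_shank [317.2, 206.4] 0.69 [ 465.05317046 -270.19167803   15.        ]
pin_balls [315.5, 231.8] 0.69 [ 488.11386382 -282.2014052    15.        ]
  return _methods._mean(a, axis=axis, dtype=dtype,
  ret = ret.dtype.type(ret / rcount)
<stdin>:5: RuntimeWarning: Mean of empty slice.
  ret = um.true_divide(
```

View pics/w4.png

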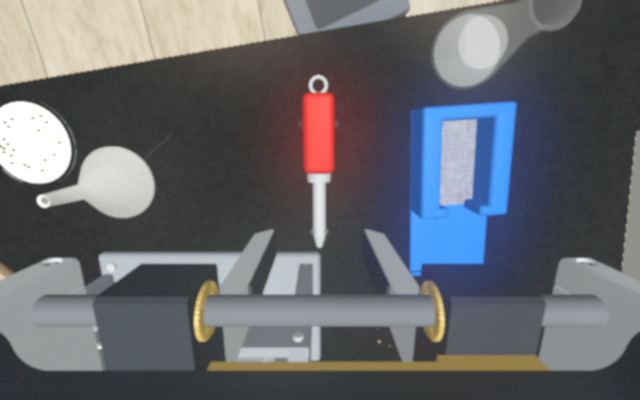

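View pics/t7.png

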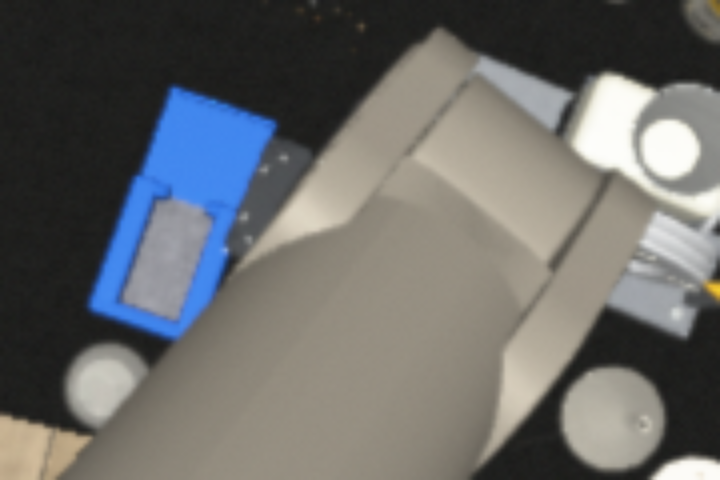

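```bash
cat > pin.py <<'E'
from h import *
c=cap('wrist');W=cloud(c);col=c['color'].astype(int)
red=(col[...,0]>150)&(col[...,1]<110)&(col[...,2]<110)&(np.mgrid[0:400,0:640][0]<250)
print(red.sum(),'medZ',np.nanmedian(W[red][:,2]))
pts=np.argwhere(red)[:,::-1]; q=cv2.minAreaRect(pts.astype(np.float32)); print(q)
zt=30
P=np.array([w(c,u,v,z=zt) for u,v in pts]); r=cv2.minAreaRect(P[:,:2].astype(np.float32)); print('red at z30',r)
d=np.array(r[0]); a=np.radians(r[2]); 
L=r[1]; ang=r[2] if L[0]>L[1] else r[2]-90
print('yaw',ang,'centre',d,'grip est (centre-9)',d-9*np.array([np.cos(np.radians(ang)),np.sin(np.radians(ang))]))
E
python3 pin.py; python3 go.py 396 -239 60 66.3
```

```text
2517 medZ 29.934771394336153
((318.4999694824219, 131.49998474121094), (30.999996185302734, 80.99998474121094), 0.0)
red at z30 ((402.4783630371094, -241.75975036621094), (27.20170783996582, 68.0138931274414), 66.97776794433594)
yaw -23.022232055664062 centre [ 402.47836304 -241.75975037] grip est (centre-9) [ 394.19518449 -238.23995588]
t 14.32 pos [ 467.7 -269.8  109.5] op 56.9 F [-1.1  0.3 -0.8] M [-0.05 -0.04  0.04]
q [-0.108  0.374  0.632  2.027 -0.296  0.831  1.85 ]
[[ 0.402 -0.001 -0.916]
 [ 0.916  0.     0.402]
 [-0.    -1.     0.001]]
yaw 66.32 mill [-79.1 110.1 109.5] d [-71.7  30.8 -49.5] CMD [-0.0007  0.0662  0.104 ] turn 0.0001
```

```bash
python3 -m crank '-0.0008 0 0.04 0 60;-0.0008 0 0.08 0 60;-0.0008 0 0.1048 0 60;-0.0008 0.05 0.1048 0 60;-0.0008 0.09 0.1048 0 60;-0.0008 0.12 0.1048 0 60;-0.0008 0.137 0.1048 0 60;-0.0008 0.137 0.1048 0 60;-0.0008 0.137 0.1048 0 60'; python3 go.py 395.5 -238.8 4 66.3;python3 - <<'E'
from h import *
cap('wrist','w5.png')
E
```

```text
t: 15.07
tool_pos: [395.2, -239.1, 7.1]
tcp_rot: [-0.592, -0.386, 0.387, 0.592]
wrist_force: [-0.1, -0.8, 0.3]
opening: 56.7
t 15.07 pos [ 395.2 -239.1    7.1] op 56.7 F [-0.1 -0.8  0.3] M [-0.01  0.03 -0.03]
q [-0.038  0.438  0.532  2.251 -0.424  0.549  1.977]
[[ 0.402 -0.002 -0.916]
 [ 0.916  0.     0.402]
 [-0.001 -1.     0.002]]
yaw 66.29 mill [-157.8  109.1    7.1] d [ 0.3  0.3 -3.1] CMD [ 0.0005  0.0041 -0.0003] turn -0.0001
```

View pics/w5.png

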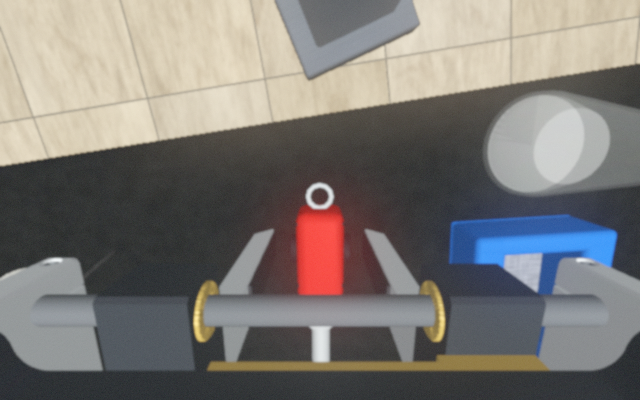

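```bash
python3 -m crank '0 0.0025 0 0 60;0 0.0025 0 0 20;0 0.0025 0 0 20;0 0.0025 0 0 20;0 0.0025 0 0 20;0 0.0025 0 0 20;0 0.0025 0 0 20;0 0.0025 0 0 20' 45; python3 go.py 395.5 -238.8 90 66.3
```

```text
t: 15.78
tool_pos: [396.1, -238.8, 5.8]
tcp_rot: [0.592, 0.387, -0.387, -0.592]
wrist_force: [-0.2, 2.3, 8.3]
opening: 27.3
t 15.78 pos [ 396.1 -238.8    5.8] op 27.3 F [-0.2  2.3  8.3] M [0.3  0.1  0.05]
q [-0.035  0.44   0.528  2.251 -0.428  0.544  1.981]
[[ 0.401  0.001 -0.916]
 [ 0.916  0.     0.401]
 [ 0.    -1.    -0.   ]]
yaw 66.34 mill [-157.1  109.7    5.8] d [-0.6 -0.  84.2] CMD [-0.0003 -0.1123  0.0007] turn 0.0002
```

```bash
python3 -m crank '0 -0.02 0 0 20;0 -0.05 0 0 20;0 -0.09 0 0 20;0 -0.12 0 0 20;0 -0.1335 0 0 20;-0.03 -0.1335 0 0 20;-0.06 -0.1335 0 0 20;-0.0863 -0.1335 0 0 20;-0.0863 -0.1335 0 0 20;-0.0863 -0.1335 0 0 20' 45; python3 go.py 370.2 -298.5 106 66.3
python3 - <<'E'
from h import *
c=cap('scene');cv2.imwrite('pics/s8.png',cv2.resize(c['color'][150:290,330:490,::-1],None,fx=5,fy=5,interpolation=cv2.INTER_CUBIC)); cap('wrist','w6.png'); c=cap('top');cv2.imwrite('pics/t8.png',cv2.resize(c['color'][150:260,330:460,::-1],None,fx=5,fy=5,interpolation=cv2.INTER_CUBIC))
E
```

```text
t: 16.62
tool_pos: [369.1, -298.5, 105.1]
tcp_rot: [-0.592, -0.386, 0.386, 0.592]
wrist_force: [0.2, -0.2, -1.5]
opening: 28.0
t 16.62 pos [ 369.1 -298.5  105.1] op 28.0 F [ 0.2 -0.2 -1.5] M [ 0.09 -0.01  0.01]
q [-0.056  0.278  0.703  2.171 -0.256  0.774  1.968]
[[ 0.403 -0.001 -0.915]
 [ 0.915  0.     0.403]
 [-0.    -1.     0.001]]
yaw 66.22 mill [-157.8   44.2  105.1] d [1.1 0.  0.9] CMD [ 0.0006 -0.0013 -0.0013] turn -0.0005
```

View pics/s8.png

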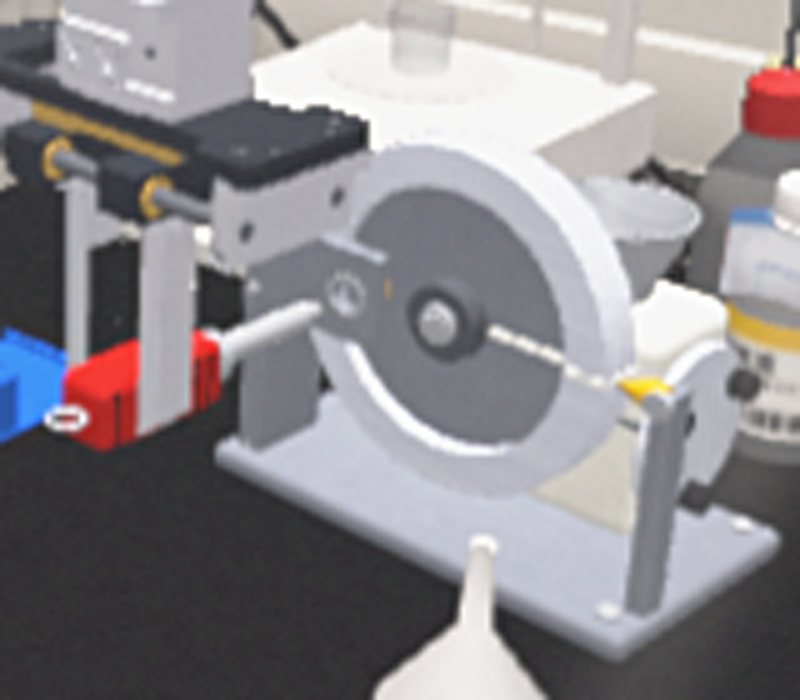

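View pics/t8.png

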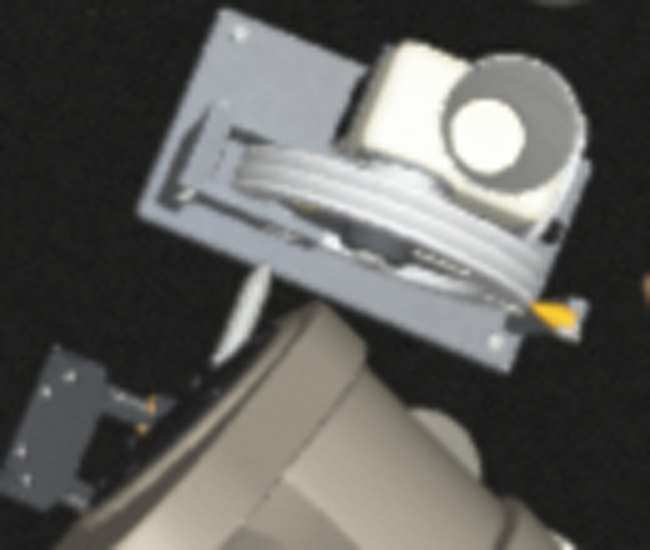

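View pics/w6.png

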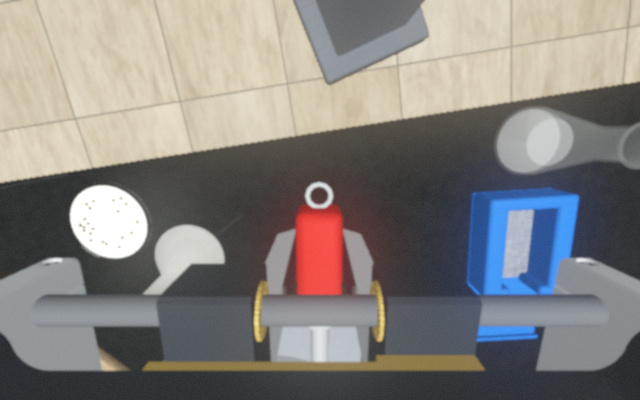

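```bash
cat > axis.py <<'E'
from h import *
import sys
for n,o,f,sc in (('scene',(370,170),'pics/ax_s%s.png'%sys.argv[1],9),('top',(355,170),'pics/ax_t%s.png'%sys.argv[1],9)):
    c=cap(n); im=cv2.resize(c['color'][o[1]:o[1]+66,o[0]:o[0]+80,::-1],None,fx=sc,fy=sc,interpolation=cv2.INTER_CUBIC)
    S=lambda p:tuple(int(x) for x in ((pr(c,tow(p))[0]-o+.5)*sc))
    for x in range(-160,0,4): cv2.circle(im,S([x,45,115]),1,(0,0,255),-1)
    for s in (-6,6):
        for x in range(-112,-20,4): cv2.circle(im,S([x,45+(s if n=='top' else 0),115+(s if n=='scene' else 0)]),1,(0,255,0),-1)
    for a in np.arange(0,6.28,.3): cv2.circle(im,S([-22,45+7*np.cos(a),115+7*np.sin(a)]),1,(255,0,255),-1)
    cv2.imwrite(f,im)
E
python3 axis.py 1
```

```text
(no output)
```

View pics/ax_s1.png

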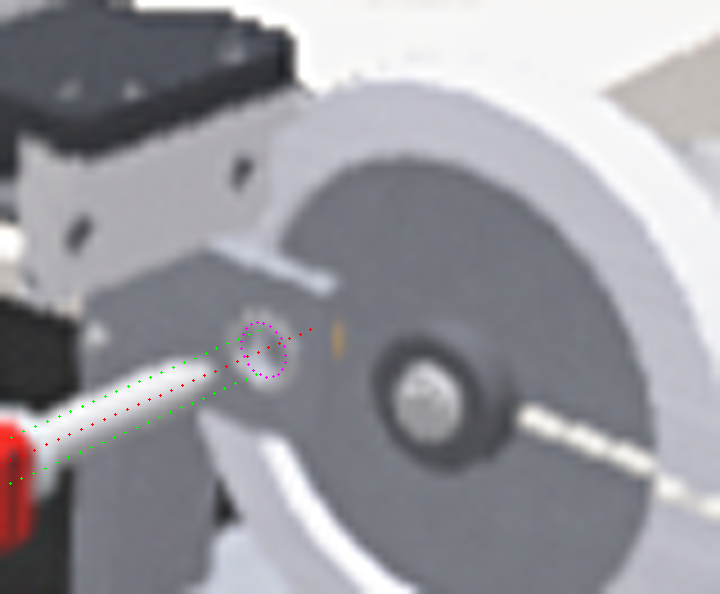

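View pics/ax_t1.png

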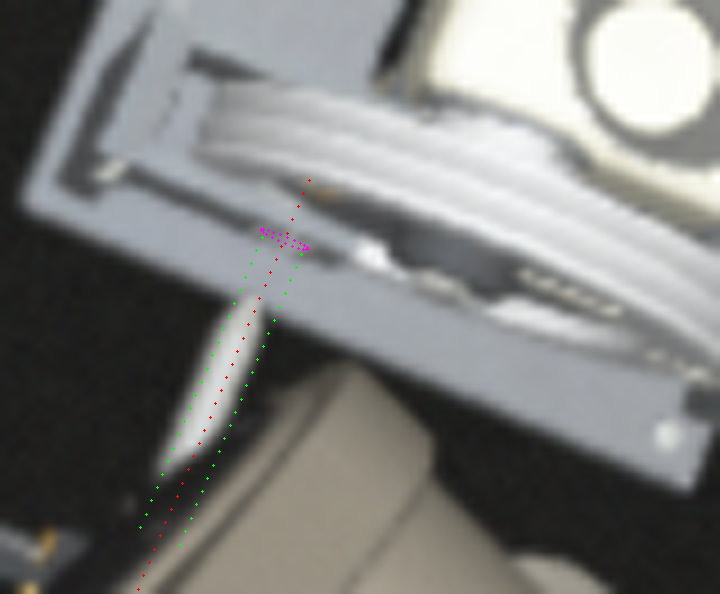

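```bash
cat > prof.py <<'E'
from h import *
def run(xs,cams_=('scene','top')):
    for n in cams_:
        c=cap(n); g=c['color'].astype(np.float32).sum(2)/3
        for x in xs:
            p0=tow([x,45,115]); i=pr(c,[p0,tow([x+5,45,115])]); t=i[1]-i[0]; t/=np.linalg.norm(t); nn=np.array([-t[1],t[0]])
            offs=np.arange(-6,6.01,.25); pp=(i[0]+offs[:,None]*nn).astype(np.float32)
            v=cv2.remap(g,pp[:,:1].copy(),pp[:,1:].copy(),cv2.INTER_LINEAR).ravel()
            # jac px per mm along nn for y and z
            jy=(pr(c,tow([x,46,115]))[0]-i[0])@nn; jz=(pr(c,tow([x,45,116]))[0]-i[0])@nn
            print(n,x,'J y,z',round(jy,3),round(jz,3),'prof',' '.join('%d'%q for q in v[::2]))
run([-100,-90,-80,-70,-60,-52])
E
python3 prof.py
```

```text
scene -100 J y,z -0.284 -0.386 prof 48 50 72 94 126 168 204 225 241 237 231 223 216 208 199 182 161 141 113 89 75 61 54 51 53
scene -90 J y,z -0.282 -0.383 prof 46 44 40 51 71 119 178 218 236 241 233 224 208 191 173 155 144 135 129 125 124 125 126 127 126
scene -80 J y,z -0.28 -0.381 prof 103 113 117 117 138 161 196 228 238 238 233 224 210 190 171 156 141 134 128 125 123 122 121 121 121
scene -70 J y,z -0.278 -0.378 prof 121 121 121 121 127 156 193 219 238 238 233 223 209 191 172 155 142 131 124 119 119 119 120 120 120
scene -60 J y,z -0.276 -0.375 prof 124 123 121 126 137 162 202 231 239 240 233 224 208 190 172 156 144 136 127 121 117 118 118 118 119
scene -52 J y,z -0.275 -0.373 prof 123 123 122 124 129 144 178 213 228 240 234 225 210 191 171 153 139 131 125 132 144 152 156 156 155
top -100 J y,z -0.401 0.052 prof 30 30 31 32 34 35 38 39 37 34 34 34 35 36 36 41 48 64 83 103 120 130 132 124 107
top -90 J y,z -0.4 0.052 prof 32 31 31 38 50 80 110 141 164 161 141 109 74 51 41 35 34 35 41 50 67 84 102 119 126
top -80 J y,z -0.4 0.052 prof 30 30 31 36 51 71 106 142 171 195 207 212 199 170 134 95 60 46 36 37 38 43 54 69 87
top -70 J y,z -0.4 0.052 prof 28 28 30 36 48 78 110 143 178 196 209 211 206 192 169 137 93 56 42 32 36 40 43 45 53
top -60 J y,z -0.399 0.052 prof 30 31 32 40 59 85 122 160 179 198 207 214 207 190 163 124 87 56 34 32 30 30 30 32 38
top -52 J y,z -0.399 0.052 prof 30 30 30 38 50 75 110 144 172 191 202 210 198 185 155 121 84 52 37 32 30 30 31 30 31
```

```bash
python3 -m crank '-0.0021 -0.0005 -0.008 0 20;-0.0021 -0.0005 -0.014 0 20;-0.0021 -0.0005 -0.014 0 20;-0.0021 -0.0005 -0.014 0 20'; python3 go.py 370.2 -298.5 106 66.3; python3 axis.py 2
python3 - <<'E'
from prof import run
E
```

```text
t: 17.3
tool_pos: [379.1, -304.0, 105.9]
tcp_rot: [0.592, 0.387, -0.387, -0.592]
wrist_force: [0.2, 0.0, -1.9]
opening: 27.6
t 17.3 pos [ 379.1 -304.   105.9] op 27.6 F [ 0.2  0.  -1.9] M [0.05 0.07 0.02]
q [-0.047  0.296  0.697  2.147 -0.268  0.783  1.978]
[[ 0.401 -0.    -0.916]
 [ 0.916 -0.     0.401]
 [-0.    -1.     0.   ]]
yaw 66.34 mill [-146.5   43.2  105.9] d [-8.9  5.5  0.1] CMD [ 0.0019 -0.0001  0.0138] turn 0.0002
scene -100 J y,z -0.284 -0.386 prof 141 139 140 141 140 136 129 123 117 112 109 100 89 81 76 73 70 69 68 69 72 75 79 81 81
scene -90 J y,z -0.282 -0.383 prof 44 60 79 122 161 190 218 229 226 221 209 203 202 198 189 179 176 171 162 150 140 134 129 126 125
scene -80 J y,z -0.28 -0.381 prof 103 113 118 118 123 131 164 203 225 238 240 233 224 209 193 174 155 145 135 128 124 121 122 122 122
scene -70 J y,z -0.278 -0.378 prof 122 122 121 119 120 132 150 191 225 237 239 233 224 211 193 174 156 140 131 122 120 120 120 120 120
scene -60 J y,z -0.276 -0.375 prof 125 125 123 123 124 139 176 208 230 246 240 234 223 210 192 173 156 143 133 126 119 118 117 118 119
scene -52 J y,z -0.275 -0.373 prof 123 123 123 122 121 127 153 186 217 239 239 234 224 210 193 173 155 143 133 136 145 152 155 155 154
top -100 J y,z -0.401 0.052 prof 30 31 30 29 30 32 32 31 31 31 33 35 38 44 52 71 91 112 132 141 141 129 111 97 92
top -90 J y,z -0.4 0.052 prof 31 31 30 30 29 29 29 30 32 34 34 35 36 43 53 63 64 64 74 87 108 128 139 142 131
top -80 J y,z -0.4 0.052 prof 30 31 31 31 31 33 52 72 102 131 135 121 93 65 45 36 33 34 35 40 47 62 81 101 121
top -70 J y,z -0.4 0.052 prof 27 28 28 29 30 38 51 79 112 145 176 191 201 195 173 139 102 70 49 35 34 34 39 46 59
top -60 J y,z -0.399 0.052 prof 31 31 32 32 33 37 53 73 107 144 172 196 208 213 206 189 165 124 84 58 37 36 37 38 38
top -52 J y,z -0.399 0.052 prof 29 29 30 31 32 39 52 78 115 148 175 197 208 216 205 192 163 130 91 56 37 31 28 32 35
```

View pics/ax_s2.png

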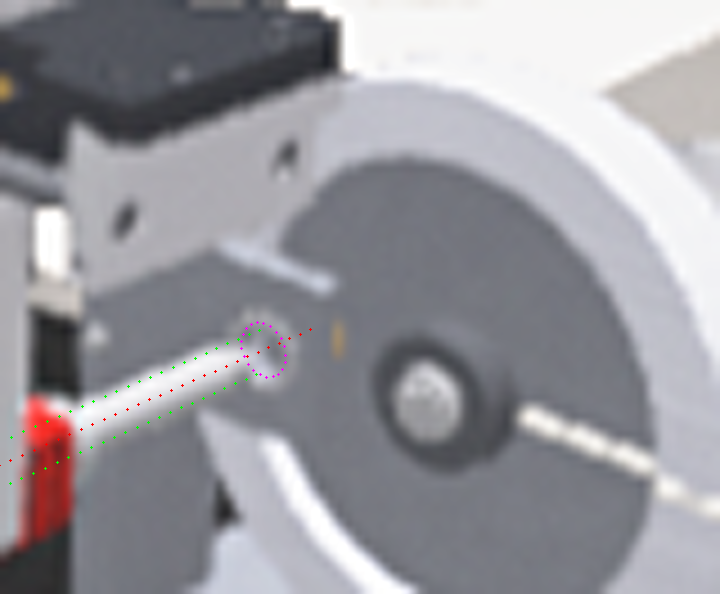

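View pics/ax_t2.png

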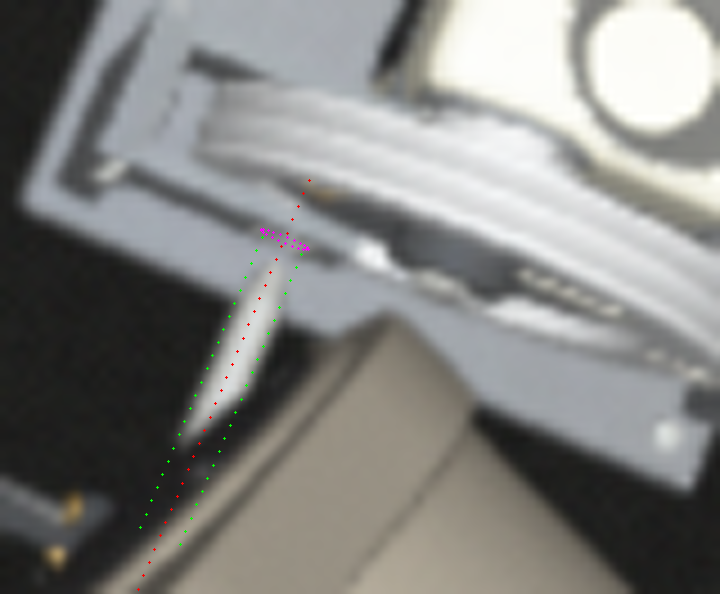

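```bash
python3 -m crank '0 0.0003 -0.007 0 20;0 0.0003 -0.014 0 20;0 0.0003 -0.02 0 20;0 0.0003 -0.02 0 20'; python3 go.py 370.2 -298.5 106 66.3;  python3 axis.py 3
```

```text
t: 17.83
tool_pos: [393.7, -310.2, 105.8]
tcp_rot: [0.592, 0.387, -0.387, -0.592]
wrist_force: [-0.1, 0.2, -1.8]
opening: 27.4
t 17.83 pos [ 393.7 -310.2  105.8] op 27.4 F [-0.1  0.2 -1.8] M [ 0.08  0.05 -0.  ]
q [-0.035  0.322  0.687  2.116 -0.285  0.793  1.987]
[[ 0.401  0.    -0.916]
 [ 0.916 -0.001  0.401]
 [-0.    -1.    -0.001]]
yaw 66.36 mill [-130.6   43.3  105.8] d [-23.5  11.7   0.2] CMD [ 0.0018 -0.0003  0.0349] turn 0.0003
```

View pics/ax_s3.png

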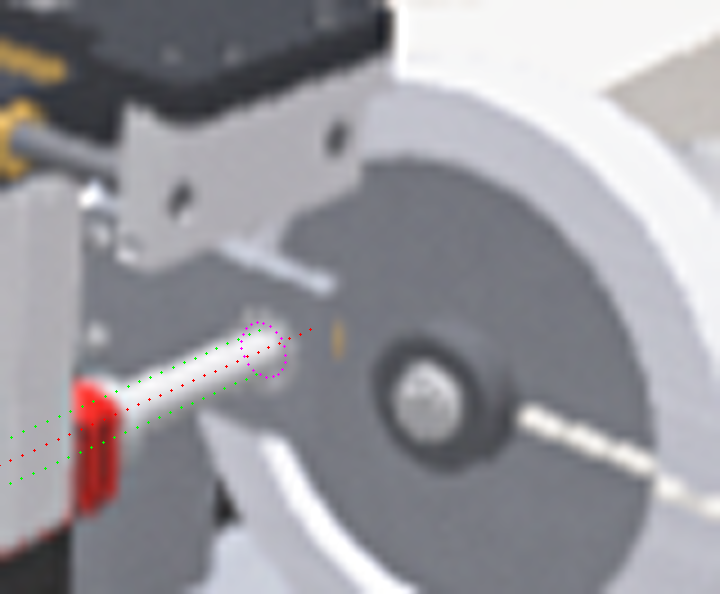

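```bash
python3 -m crank '0 0.0005 -0.004 0 20;0 0.0005 -0.008 0 20;0 0.0005 -0.012 0 20;0 0.0005 -0.012 0 20'; python3 go.py 370.2 -298.5 106 66.3;  python3 axis.py 4
```

```text
t: 18.27
tool_pos: [401.4, -313.6, 105.4]
tcp_rot: [0.592, 0.387, -0.387, -0.592]
wrist_force: [-0.0, 0.8, -1.9]
opening: 28.0
t 18.27 pos [ 401.4 -313.6  105.4] op 28.0 F [-0.   0.8 -1.9] M [0.04 0.01 0.  ]
q [-0.029  0.337  0.682  2.098 -0.295  0.799  1.992]
[[ 0.401  0.    -0.916]
 [ 0.916 -0.     0.401]
 [-0.    -1.    -0.   ]]
yaw 66.34 mill [-122.1   43.3  105.4] d [-31.2  15.1   0.6] CMD [ 0.0018 -0.0008  0.0462] turn 0.0002
```

View pics/ax_s4.png

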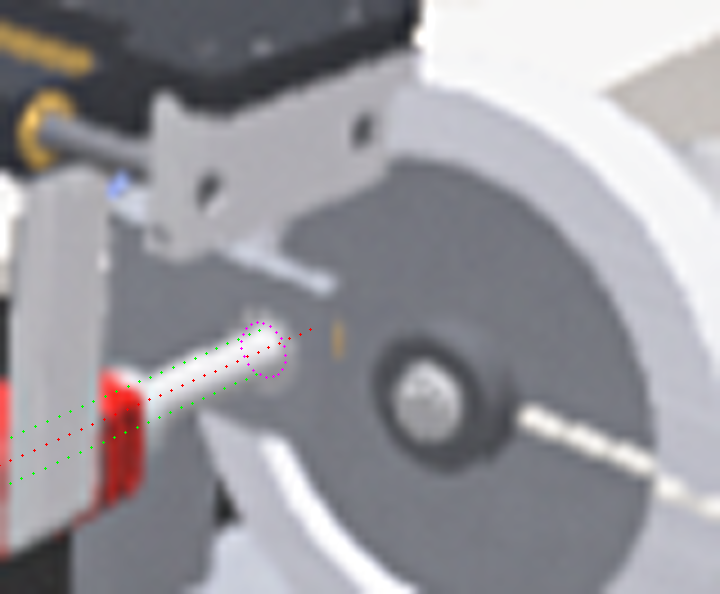

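View pics/ax_t4.png

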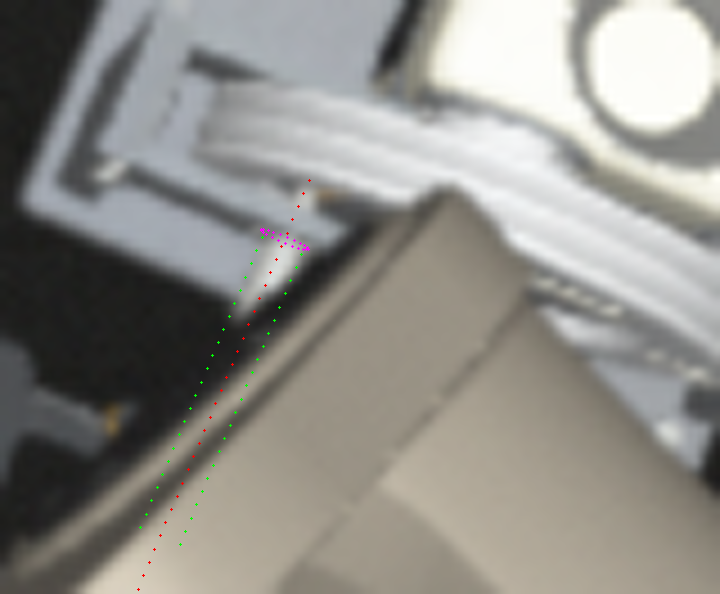

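```bash
python3 -m crank '0 0.0005 -0.004 0 20;0 0.0005 -0.008 0 20;0 0.0005 -0.012 0 20;0 0.0005 -0.016 0 20;0 0.0005 -0.02 0 20;0 0.0005 -0.02 0 20'; python3 go.py 370.2 -298.5 106 66.3
```

```text
t: 18.87
tool_pos: [415.2, -319.7, 105.0]
tcp_rot: [0.592, 0.387, -0.387, -0.592]
wrist_force: [-0.6, -0.6, -2.2]
opening: 27.9
t 18.87 pos [ 415.2 -319.7  105. ] op 27.9 F [-0.6 -0.6 -2.2] M [ 0.03 -0.02 -0.03]
q [-0.018  0.362  0.673  2.067 -0.31   0.81   1.998]
[[ 0.401  0.    -0.916]
 [ 0.916 -0.     0.401]
 [-0.    -1.    -0.   ]]
yaw 66.34 mill [-107.1   43.3  105. ] d [-45.   21.2   1. ] CMD [ 0.0018 -0.0013  0.0662] turn 0.0002
```

```bash
python3 -m crank '0 -0.0003 -0.004 0 20;0 -0.0003 -0.008 0 20;0 -0.0003 -0.012 0 20;0 -0.0003 -0.016 0 20;0 -0.0003 -0.02 0 20;0 -0.0003 -0.02 0 20'; python3 go.py 370.2 -298.5 106 66.3
```

```text
t: 19.37
tool_pos: [428.9, -325.7, 105.2]
tcp_rot: [0.592, 0.387, -0.387, -0.592]
wrist_force: [0.1, -0.7, -1.8]
opening: 27.9
t 19.37 pos [ 428.9 -325.7  105.2] op 27.9 F [ 0.1 -0.7 -1.8] M [ 0.05 -0.   -0.01]
q [-0.008  0.386  0.666  2.035 -0.322  0.823  2.002]
[[ 0.401  0.    -0.916]
 [ 0.916 -0.     0.401]
 [-0.    -1.    -0.   ]]
yaw 66.34 mill [-92.2  43.3 105.2] d [-58.7  27.2   0.8] CMD [ 0.0018 -0.0011  0.0862] turn 0.0002
```

```bash
python3 -m crank '0 0 -0.004 0 20;0 0 -0.008 0 20;0 0 -0.012 0 20;0 0 -0.016 0 20;0 0 -0.019 0 20;0 0 -0.019 0 20'; python3 go.py 370.2 -298.5 106 66.3;python3 axis.py 5
```

```text
t: 19.87
tool_pos: [441.8, -331.3, 105.2]
tcp_rot: [0.592, 0.387, -0.387, -0.592]
wrist_force: [-0.4, 0.4, -1.7]
opening: 27.7
t 19.87 pos [ 441.8 -331.3  105.2] op 27.7 F [-0.4  0.4 -1.7] M [ 0.03  0.04 -0.02]
q [ 1.000e-03  4.080e-01  6.590e-01  2.005e+00 -3.330e-01  8.350e-01
  2.005e+00]
[[ 0.401  0.    -0.916]
 [ 0.916 -0.     0.401]
 [-0.    -1.    -0.   ]]
yaw 66.34 mill [-78.1  43.4 105.2] d [-71.6  32.8   0.8] CMD [ 0.0018 -0.0011  0.105 ] turn 0.0002
```

View pics/ax_s5.png

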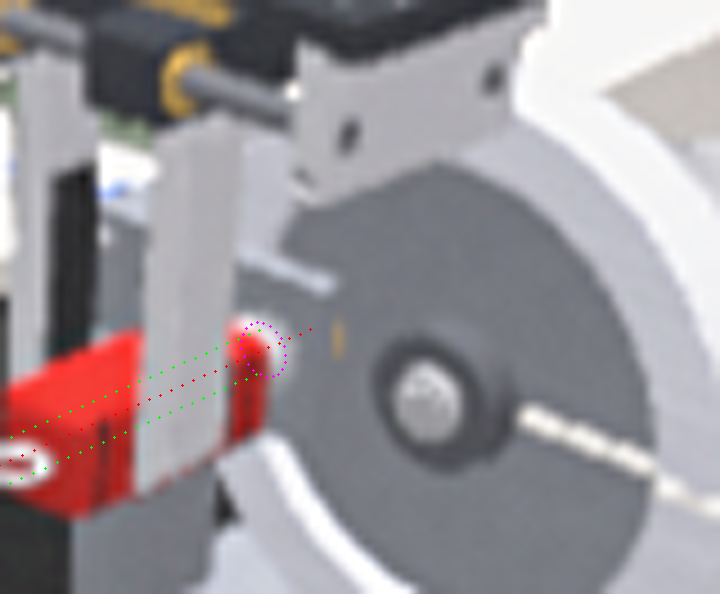

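Nearly home; advance in small steps until the collar meets the ear.

```bash
python3 -m crank '0 0 -0.0015 0 20;0 0 -0.003 0 20;0 0 -0.003 0 20' | sed -n 2,4p; python3 -m crank '0 0 -0.0015 0 20;0 0 -0.003 0 20;0 0 -0.003 0 20'| sed -n 2,4p;python3 -m crank '0 0 -0.0015 0 20;0 0 -0.003 0 20;0 0 -0.003 0 20'| sed -n 2,4p; python3 go.py 370.2 -298.5 106 66.3
```

```text
tool_pos: [443.6, -332.1, 105.3]
tcp_rot: [0.592, 0.387, -0.387, -0.592]
wrist_force: [-0.3, -0.3, -1.7]
tool_pos: [445.5, -332.9, 105.2]
tcp_rot: [-0.592, -0.387, 0.387, 0.592]
wrist_force: [0.1, 1.0, -1.4]
tool_pos: [445.6, -333.0, 104.7]
tcp_rot: [-0.591, -0.386, 0.387, 0.593]
wrist_force: [-10.6, 5.8, 4.3]
t 20.72 pos [ 445.6 -333.   104.7] op 27.6 F [-10.6   5.8   4.3] M [1.37 2.28 0.09]
q [ 0.006  0.418  0.656  1.993 -0.338  0.844  2.006]
[[ 0.402 -0.003 -0.916]
 [ 0.916  0.002  0.402]
 [ 0.001 -1.     0.004]]
yaw 66.31 mill [-73.9  43.4 104.7] d [-75.4  34.5   1.3] CMD [ 0.0017 -0.0013  0.1106] turn 0.0
```

```bash
python3 -m crank '0 0 0.0005 0 20;0 0 0.0005 0 60;0 0 0.0005 0 60;0 0 0.0005 0 60;0 0 0.0005 0 60;0 0 0.0005 0 60' 20; python3 go.py 370.2 -298.5 106 66.3;python3 axis.py 6
python3 - <<'E'
from h import *
cap('wrist','w7.png')
E
```

```text
t: 21.22
tool_pos: [447.5, -333.9, 105.4]
tcp_rot: [0.592, 0.387, -0.387, -0.592]
wrist_force: [-0.4, -0.5, -0.4]
opening: 55.6
t 21.22 pos [ 447.5 -333.9  105.4] op 55.6 F [-0.4 -0.5 -0.4] M [0.   0.   0.01]
q [ 0.005  0.417  0.656  1.992 -0.338  0.84   2.006]
[[ 0.402  0.001 -0.916]
 [ 0.916 -0.     0.402]
 [-0.    -1.    -0.001]]
yaw 66.33 mill [-71.8  43.3 105.4] d [-77.3  35.4   0.6] CMD [ 0.0019 -0.0009  0.1133] turn 0.0002
```

View pics/w7.png

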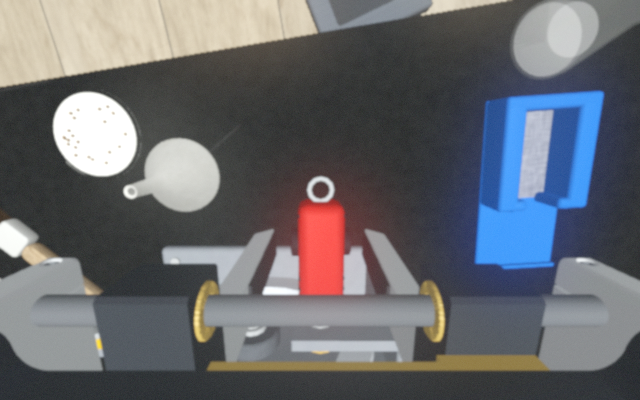

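View pics/ax_s6.png

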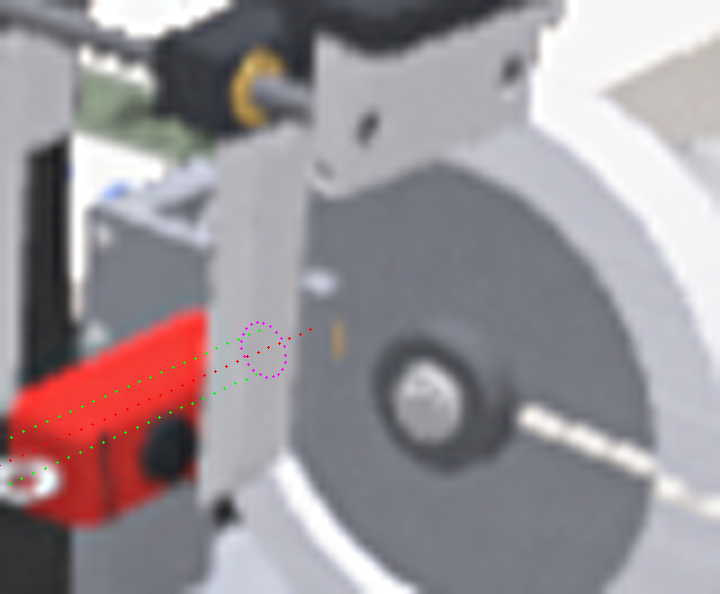

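```bash
python3 -m crank '0 -0.03 0 0 60;0 -0.07 0 0 60;0 -0.12 0 0 60;0 -0.17 0 0 60;0 -0.17 0.05 0 60;0 -0.17 0.07 0 60;0.05 -0.17 0.07 0 60;0.1 -0.17 0.07 0 60;0.14 -0.17 0.07 0 60;0.14 -0.17 0.07 0 60'; python3 go.py 370.2 -298.5 106 66.3; python3 ang.py s9.png
python3 - <<'E'
from h import *
c=cap('scene','s9full.png')
for n in ('flask_mid','funnel_mid','bottle_mid','pin_grip','pin_balls'): 
    for k in cams.mark_of('scene',n)[:1]: print(n,np.round(k['at'],1),round(k['confidence'],2))
c=cap('top');W=cloud(c);col=c['color'].astype(int)
cv2.imwrite('pics/t9.png',cv2.resize(c['color'][150:260,330:460,::-1],None,fx=5,fy=5,interpolation=cv2.INTER_CUBIC))
red=(col[...,0]>150)&(col[...,1]<90)&(col[...,2]<100)&(abs(W[...,0]-440)<80)&(abs(W[...,1]+330)<60)
if red.any():
    P=np.array([tomill(p) for p in W[red]]); print(len(P),P.min(0),P.max(0),np.median(P,0)); print(cv2.minAreaRect(P[:,:2].astype(np.float32)))
E
```

```text
t: 22.2
tool_pos: [443.6, -211.2, 232.8]
tcp_rot: [-0.59, -0.389, 0.388, 0.591]
wrist_force: [0.7, 0.0, 0.3]
opening: 56.4
t 22.2 pos [ 443.6 -211.2  232.8] op 56.4 F [0.7 0.  0.3] M [ 0.01 -0.05  0.01]
q [-0.311  0.095  0.678  2.005 -0.07   1.063  1.563]
[[ 0.396  0.001 -0.918]
 [ 0.918  0.001  0.396]
 [ 0.001 -1.    -0.   ]]
yaw 66.69 mill [-124.7  154.1  232.8] d [ -73.4  -87.3 -126.8] CMD [-0.1459  0.1688  0.0438] turn 0.0022
t 22.2 pos [ 443.6 -211.2  232.8] op 56.4 F [0.7 0.  0.3] M [ 0.01 -0.05  0.01]
q [-0.311  0.095  0.678  2.005 -0.07   1.063  1.563]
[[ 0.396  0.001 -0.918]
 [ 0.918  0.001  0.396]
 [ 0.001 -1.    -0.   ]]
[-124.70935626  154.06687091  232.78698035]
x -4 angle 1.268851410116281 305.88147
x -11 angle 0.6644548557101392 101.21478
flask_mid [272.4 232. ] 0.84
funnel_mid [420.9 275.7] 0.89
bottle_mid [220.8 203.6] 0.74
pin_grip [380.8 216.4] 0.93
```

View pics/s9.png

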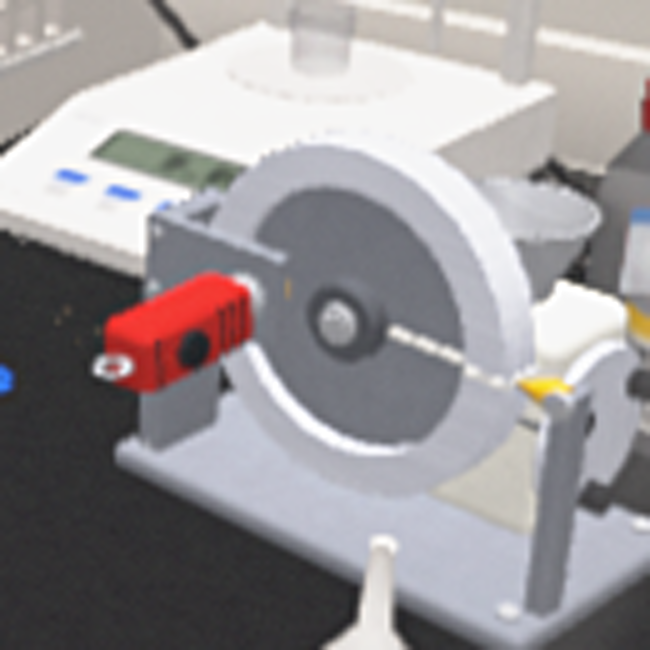

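View pics/t9.png

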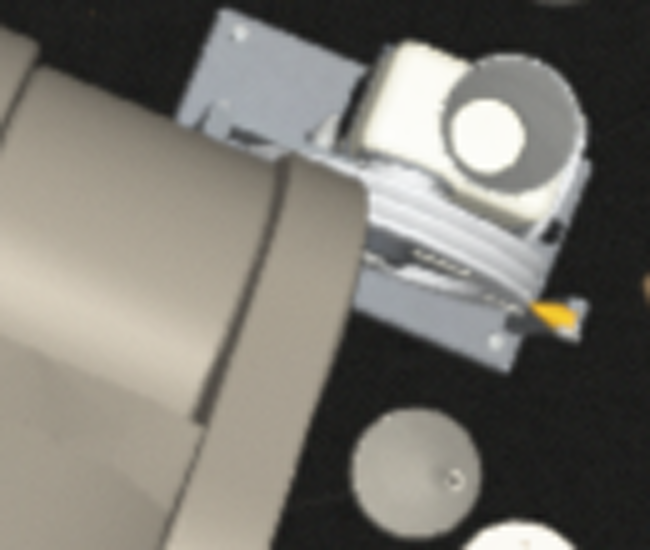

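```bash
python3 -m crank '0.04 0 0.02 0 60;0.08 0 0.04 0 60;0.12 0 0.06 0 60;0.16 0 0.085 0 60;0.2 0 0.11 0 60;0.2 0 0.11 0 60;0.2 0 0.11 0 60'
python3 - <<'E'
from h import *
st()
for n in ('top','scene'):
    c=cap(n);W=cloud(c);col=c['color'].astype(int)
    if n=='top': cv2.imwrite('pics/t10.png',cv2.resize(c['color'][150:260,330:460,::-1],None,fx=5,fy=5,interpolation=cv2.INTER_CUBIC))
    red=(col[...,0]>130)&(col[...,1]<80)&(col[...,2]<90)&(abs(W[...,0]-440)<80)&(abs(W[...,1]+330)<60)
    P=np.array([tomill(p) for p in W[red]]); print(n,len(P),P.min(0),P.max(0),np.median(P,0)); print(cv2.minAreaRect(P[:,:2].astype(np.float32)))
    for l in ('flask_mid','funnel_mid','bottle_mid','pin_balls'):
        for k in cams.mark_of(n,l)[:1]: print(l,np.round(k['at'],1),round(k['confidence'],2))
E
```

```text
t: 23.18
tool_pos: [425.8, -45.0, 232.8]
tcp_rot: [-0.591, -0.388, 0.387, 0.591]
wrist_force: [0.4, -0.7, 0.3]
opening: 56.4
t 23.18 pos [425.8 -45.  232.8] op 56.4 F [ 0.4 -0.7  0.3] M [-0.01 -0.02 -0.11]
q [-0.538 -0.045  0.486  2.116  0.024  1.065  1.095]
[[ 0.399  0.    -0.917]
 [ 0.917  0.     0.399]
 [ 0.    -1.    -0.   ]]
top 292 [-100.66254568   23.97446376    0.45462682] [-34.13701598  59.14622653 132.49933736] [-67.42867529  45.88544218 126.20346648]
((-67.48883056640625, 45.86354064941406), (68.07210540771484, 33.19355010986328), 10.231107711791992)
flask_mid [283.9 235.2] 0.48
funnel_mid [415.7 247.4] 0.69
pin_balls [394.5 179.9] 0.73
scene 351 [-104.68900301   27.50012457   93.82777045] [-25.93159072  98.84095445 128.79258095] [-80.49030162  34.59201421 122.31635049]
((-56.18841552734375, 49.904258728027344), (101.78253936767578, 53.45419692993164), 30.64897918701172)
flask_mid [271.1 229.7] 0.63
funnel_mid [421.1 275.5] 0.77
bottle_mid [223.6 206.1] 0.67
pin_balls [454.  226.3] 0.29
```

View pics/t10.png

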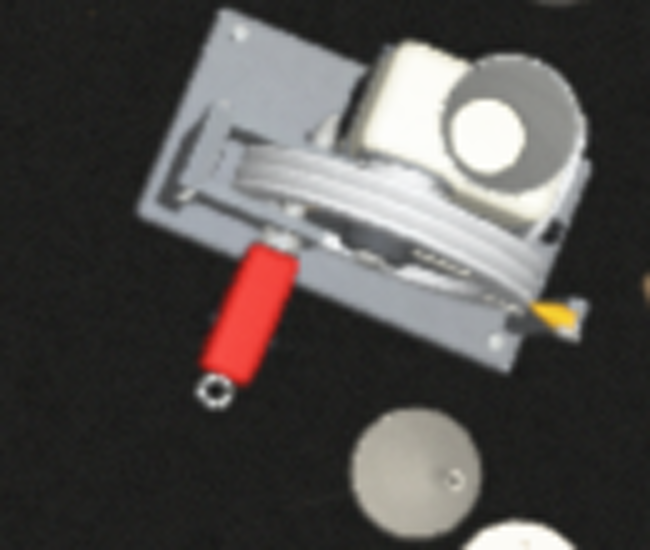

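Run:
```python
from h import *
for n,o,S in (('top',(360,185),14),('scene',(365,190),14)):
    c=cap(n); im=cv2.resize(c['color'][o[1]:o[1]+42,o[0]:o[0]+52,::-1],None,fx=S,fy=S,interpolation=cv2.INTER_CUBIC)
    q=lambda p:tuple(int(x) for x in ((pr(c,tow(p))[0]-o+.5)*S))
    for x,cl in ((-22,(0,255,255)),(-30,(0,255,0)),(-100,(255,255,0))):
        for y in (-11,0,11): cv2.circle(im,q([x,45+y,115+(11 if x>-50 and y==0 else (15 if x<-50 else 0))]),3,cl,-1)
    for y in (28,105): cv2.circle(im,q([-22,y,137]),3,(255,0,255),-1)
    cv2.imwrite('pics/col_%s.png'%n,im)
```

```text
(no output)
```

View pics/col_top.png

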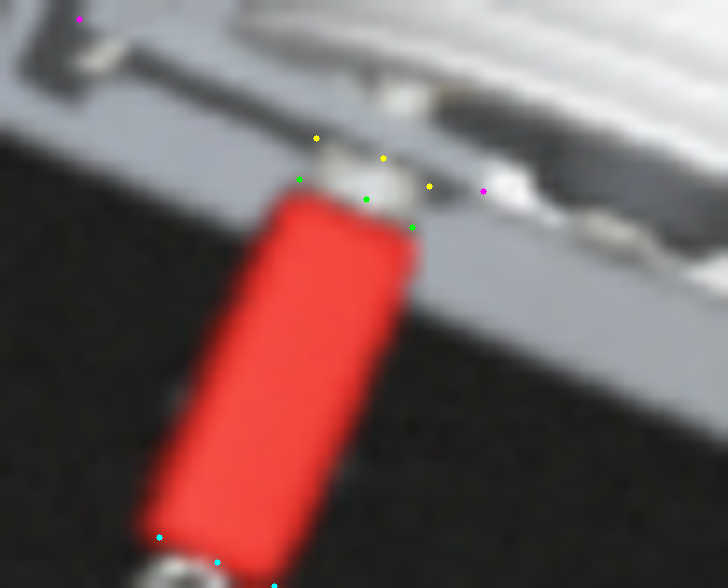

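View pics/col_scene.png

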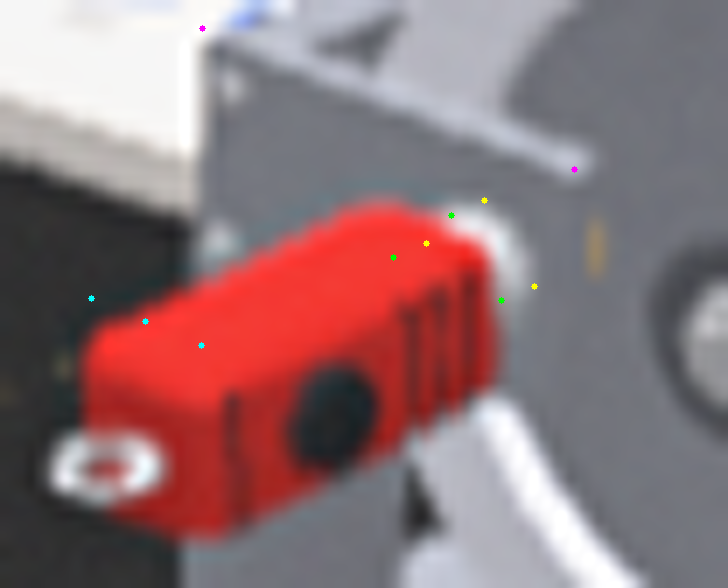

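Run:
```python
from h import *
st(); print(job.job_done())
```

```text
t 23.78 pos [425.9 -46.2 232.7] op 56.4 F [-0.2  0.2  0.5] M [ 0.01  0.04 -0.04]
q [-0.537 -0.044  0.487  2.116  0.024  1.065  1.095]
[[ 0.402 -0.    -0.916]
 [ 0.916 -0.     0.402]
 [-0.    -1.     0.   ]]
the job is handed in; nothing more can be done
None
```

I turned the flywheel about 50° until its line faced the pointer. I then lifted the pin out by its shank, set it on the bench and regrasped it by the handle with both buttons pressed in. I slid it in until the collar met the ear, released it and handed the job in at 23.8 s.

Last checks before handing in:
- **Line:** it is about 0.7–1.3° off the pointer in the scene picture, inside the 4° limit.
- **Pin depth:** it stopped against about 12 N with the gripper at mill x = -73.9 mm, where -74 is fully home. In the pictures afterwards the collar sits against the front ear. The top camera's depth reading put the grip point at about -76 mm. That is 2 mm short of my contact reading but still inside the -78.5 mm limit.
- **Buttons and balls:** the button facing the camera stands out of the handle again. I could not see the balls behind the rear ear or measure the button travel, so I only infer that they are locked.
- **Loose things:** the flask and funnel show where they started in both cameras. The bottle shows this in the scene camera only, as the last top picture did not find it.
- **Robot:** it was clear of everything, with about 0 N at the wrist.

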